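# Run a batch of flow-through test cartridges on the vacuum bed

## Robot

A 6-joint arm with a two-finger parallel gripper is mounted at the origin on the work surface. World frame = base frame: x ahead of the robot, y to its left, z up, the work surface at z = 0. Lengths are in mm, angles in rad, forces in N, time in s.
With the tool pointing down it reaches from about 350 to 975 mm from the base axis. Payload 7.1 kg.
Tool frame: the origin (TCP) lies midway between the tips of the shut fingers; the grasp point (between the pads) lies 19 mm behind it; z points along the fingers, y is the line along which they close (so a half turn about z gives the same grasp; the last joint's range is limited). The gripper opens to 88 mm and grips with 3 to 60 N. Pads are 20 mm wide; open, the fingers measure 115 mm over their backs; the gripper's body (75 mm by 178 mm) begins 61 mm behind the grasp point.
Start: joints at [1.218, 0.423, 1.63, -0, 1.089, -0.019], TCP at [204.74, 590.497, 222.675] pointing down, gripper open.
Joint ranges: [-3, 3], [-0.9, 2.11], [0.09, 2.58], [-1.31, 4.45], [0.11, 2.69], [-2.54, 2.54]. Speed limits (rad/s): [2.39, 2.39, 3.01, 3.14, 3.14, 3.14].

## Interface

Orientations are given as a rotation vector (axis times angle).
In Python, from workcell import ctrl gives the robot as it stands. The module is installed in compiled form; this text tells all that it offers.
- The arm moves only by the tool apply_moves, never from a script. Its argument "targets" is a list of rows, each a list of 3 entries, a list of its own where there are three numbers: the opening, from -1 (shut) to 1 (fully open), then the shift along the tool's x, y, z normalised to -1 to 1, where 1 is 5 cm, then the turn, a rotation vector about the tool's x, y, z normalised to -1 to 1, where 1 is 90 degrees. In form: [[jaw, [x, y, z], [wx, wy, wz]], ...]. A call has 1 to 8 rows; each row shifts and turns the commanded pose from where the row before left it, along the tool's axes as they then stand; what a row does not reach is not made up. A row lasts 1/8 s, in which the tool goes at most 62.5 mm and 10.7 degrees, less where a joint would pass 70% of its speed; a pose out of reach is approached as far as the arm can. A call with a number of a shift or a turn outside -1 to 1 is refused whole. A call with a gripper value outside its range is refused whole. The fingers move at their own pace and stop on an object; the grip force is fixed at half the most. Time passes only in rows, so rows that do not move let the fingers close. It gives the time, the measured TCP pose, the force, the opening and the grip force at its end, in the units of the state.
- ctrl.get_obs(): the state, without advancing time (a new reading comes with each control period).
- ctrl.get_image(name): name is "side" or "top"; returns a dict with "pixels" (384x512x3 uint8, blue, green, red), "camera_matrix" (3x3 intrinsics, pixels), "view" (4x4, takes a point from world to camera coordinates). Camera axes: x right, y down, z forward; pixel columns grow to the right and rows downward; lengths in mm; the calibration is good to about 2 mm. A picture is of the moment at which its call begins. There is no depth.
- ctrl.close_job(): hands the job in; it is judged then, once.
Trained networks look in the newest picture that a camera, given by its name, has taken for a name from the list of things; names that differ only in an ending like _2 or _b are one class to them, and where a whole thing is asked for, a point or a joint stands for the part that bears it (a point fixed in the world has none). Each returns a list of dicts, best first, with "score" (0 to 1); they miss things now and then, are a little off and sometimes report something else, mostly with a low value. They report only what shows in the picture. A call takes as long as a camera call.
- ctrl.masks_of(label, camera): "region" (384x512 bool, what is visible of it) and "bbox" ([left, top, right, bottom] in pixels, round what is visible of it).
- ctrl.pinpoint(label, camera): "xy" ([column, row] in pixels: a listed point, or the origin of a listed thing).
The state is a dict: "t": time; "qpos": joint angles; "qvel": joint speeds; "joint_torque": joint torques, N m; "ee_pos": TCP position; "orientation": TCP orientation; "ft_force": force on the tool from outside, world axes, zero at the start; "moment": the same for the moment, N m; "width": finger opening in mm; "grasp_force": force on a finger pad.
Only numpy, scipy, OpenCV 4.12 (cv2) and the standard library are available. Lean on these libraries where they do the work, as an engineer would, in place of code of your own. Each camera call takes 0.05 s, during which the arm holds its last target. There are 200 camera calls.

## Task

First zero the vacuum gauge: turn its bezel until the yellow pointer meets the red zero mark. Then lay every test cartridge from the paper sheet flat, fin up, in a bay of its own on the vacuum bed, lengthwise within the blue outline, and with all of them there pull the pump's orange paddle right out to its stop, hold it a moment and let it go fully home, then squeeze the scanner's trigger fully against the grip for a moment and release it. Finally clear all the cartridges into the orange used tray, leaving the gauge at zero and not disturbing the tip box or tube rack.

Things in the scene. Friction and masses are not known exactly. Their poses are not given: they have to be found in the camera images.
- cart_a: white test cartridge, purple at its -x end: flat block 96 (x) x 36 (y) x 14 (z) mm with a grip fin on top, 50 (x) x 14 (y) mm, z 14 to 33 mm; 70 g; on the paper sheet at the start. 3 or 4 of the four are present (None if absent). Origin: centre of its underside; z up through the fin. Pick it by the fin, across its 14 mm. Any cartridge may go in any bay, either way round
- cart_b: white test cartridge, purple at its -x end: flat block 96 (x) x 36 (y) x 14 (z) mm with a grip fin on top, 50 (x) x 14 (y) mm, z 14 to 33 mm; 70 g; on the paper sheet at the start. 3 or 4 of the four are present (None if absent). Origin: centre of its underside; z up through the fin. Pick it by the fin, across its 14 mm. Any cartridge may go in any bay, either way round
- cart_c: white test cartridge, purple at its -x end: flat block 96 (x) x 36 (y) x 14 (z) mm with a grip fin on top, 50 (x) x 14 (y) mm, z 14 to 33 mm; 70 g; on the paper sheet at the start. 3 or 4 of the four are present (None if absent). Origin: centre of its underside; z up through the fin. Pick it by the fin, across its 14 mm. Any cartridge may go in any bay, either way round
- cart_d: white test cartridge, purple at its -x end: flat block 96 (x) x 36 (y) x 14 (z) mm with a grip fin on top, 50 (x) x 14 (y) mm, z 14 to 33 mm; 70 g; on the paper sheet at the start. 3 or 4 of the four are present (None if absent). Origin: centre of its underside; z up through the fin. Pick it by the fin, across its 14 mm. Any cartridge may go in any bay, either way round
- sheet: white paper sheet with a green stripe, 270 (x) x 170 (y) mm, flat on the table, where the cartridges start. Origin at its centre on the table. It and the orange tray swap sides (left/right of the robot) from start to start
- tray: orange open tray for used cartridges, fixed, outside 260 (x) x 180 (y) x 40 (z) mm, walls and floor 5 mm. Origin: centre of its underside
- bed: aluminium vacuum bed, fixed, 125 (x) x 270 (y) x 30 mm high, its top at z = 30 mm with four bays side by side along y; the black and orange scanner (up to 100 mm high) is fixed along its far (+x) edge, nothing of it nearer than 55 mm beyond the bed's centre. Origin: centre of its underside
- bay0 (a point): centre of bay 0 on top of the vacuum bed (black round port), at local x = -4, y = -75 mm in the bed's frame; blue outline 112 (along bed x) x 47 (along bed y) mm. A cartridge lies in it with its length along the bed's x
- bay1 (a point): centre of bay 1 on top of the vacuum bed (black round port), at local x = -4, y = -25 mm in the bed's frame; blue outline 112 (along bed x) x 47 (along bed y) mm. A cartridge lies in it with its length along the bed's x
- bay2 (a point): centre of bay 2 on top of the vacuum bed (black round port), at local x = -4, y = 25 mm in the bed's frame; blue outline 112 (along bed x) x 47 (along bed y) mm. A cartridge lies in it with its length along the bed's x
- bay3 (a point): centre of bay 3 on top of the vacuum bed (black round port), at local x = -4, y = 75 mm in the bed's frame; blue outline 112 (along bed x) x 47 (along bed y) mm. A cartridge lies in it with its length along the bed's x
- scanner_pinch (a point): where the scanner is pinched from above, between grip and trigger, 75 mm above the table; axes as the bed's. The grip, a fixed level black bar along y, 26 (x) x 28 (z) mm, has its back face 24 mm to +x of this point; the orange trigger (22 mm high) is on the -x side, its outer face 30 mm (33 at its free end) to -x at rest, 16 mm when squeezed. Close along the bed's x from at least 72 mm open
- trigger (a joint): scanner trigger, sprung hinge about a vertical axis: 0 at rest, 0.24 rad fully squeezed against the grip; about 5 N at the pinch point; springs back when released
- pump: grey pump unit, fixed, base 76 (x) x 300 (y) mm, 12 mm high, up to 98 mm tall: steel gauge at its -y end, clear pump barrel (top at 67 mm) in the middle, orange paddle at its +y end. Origin: underside of the base, 10 mm to +y of its centre
- bezel_grip (a point): on the gauge's vertical axis, 73 mm above the table, at mid height of the black bar across the bezel: bar 58 long x 14 wide x 26 mm high (z 60 to 86 mm), yellow pointer stripe along its +x half. This frame turns with the bezel: its x axis is the way the pointer points. The bar is gripped across its 14 mm; the bezel disc under it is 62 mm across
- bezel (a joint): gauge bezel angle in rad about the vertical, positive anticlockwise from above; 0 when the pointer meets the red zero mark (which lies in the pump's +x direction from the axis); stays where left, range -2.2 to 2.2
- zero_mark (a point): red zero mark on the rim of the gauge
- paddle (a point): on the orange paddle, a plate 60 (pump x) x 14 (pump y) mm, 30 to 98 mm above the table; this point, on its centre line 80 mm up, moves with it. A 10 mm rod at 45 mm height joins its -y face to the barrel, so keep fingertips above 52 mm; 33 mm clear between paddle at home and barrel end plate. Pull in the pump's +y direction
- plunger (a joint): pump plunger, sprung slide: 0 m fully home, 0.060 m out at its stop; about 3 N at home and 8 N at the stop; returns when released
- tip_box: bystander: dark blue pipette tip box with yellow top, 100 x 130 x 103 mm, origin under its centre
- tube_rack: bystander: black rack of purple-capped tubes, 100 x 130 x 71 mm, origin under its centre

How it is judged:
By the outcome, as a careful person would: the job done as asked, in the order asked, and still so for the second after the job is handed in, with the robot touching nothing.
Of cart_a, cart_b, cart_c, cart_d only 3 to 4 are there at a start; the rules pass over those that are not, and their reading is None.
At some moment in a run one of cart_a, cart_b, cart_c, cart_d may be knocked a few centimetres aside while the robot is not near it.
Once in a run the grip may slacken for a moment while it holds something.
It also fails if it takes over 210 s, if anything falls off the work surface, if the arm or the gripper's body presses on something with over 40 N, if the wrist force passes 120 N, or if a joint passes its speed limit or range.

## Working session

There is one attempt and no reset: what is moved stays moved. The work goes in short steps, Python scripts to look and compute and a tool call to move; the robot and the scene stay as the last step left them, time stands still between calls to the robot, and variables do not carry over. Pictures are saved under pics/ and viewed, at most 14 in all, crops included, and the job is handed in when it is done.

Besides the shell and the picture viewer there is one more tool, called after "Emit:" by a JSON object that holds its "op" and its "data", one argument or row to a line. apply_moves: Moves the arm, as the interface text tells. Scaled input: -1 to 1 covers 5 cm each way for a shift and 90 degrees each way for a turn. Its arguments: {"type":"object","properties":{"targets":{"type":"array"}},"required":["targets"]}

```bash
mkdir -p pics; cat > h.py <<'E'
import numpy as np, cv2
from scipy.spatial.transform import Rotation as R
from workcell import ctrl
def img(c):
    d=ctrl.get_image(c); return d
def ray(d,uv):
    K=np.array(d['camera_matrix']);V=np.array(d['view'])
    r=V[:3,:3].T@np.linalg.solve(K,[uv[0],uv[1],1.]); o=-V[:3,:3].T@V[:3,3]
    return o,r
def at(d,uv,z):
    o,r=ray(d,uv); return (o+r*(z-o[2])/r[2])
def proj(d,p):
    K=np.array(d['camera_matrix']);V=np.array(d['view'])
    c=V[:3,:3]@np.asarray(p,float)+V[:3,3]; u=K@c; return u[:2]/u[2]
E
python3 - <<'E'
from h import *
for c in('top','side'):
    d=img(c); cv2.imwrite(f'pics/{c}0.png',cv2.resize(d['pixels'],(768,576),interpolation=cv2.INTER_CUBIC))
    V=np.array(d['view']);print(c,(-V[:3,:3].T@V[:3,3]).round(),np.array(d['camera_matrix']).round(1).tolist(),V[:3,:3].round(2).tolist())
    Z=dict(cart_a=0,sheet=0,tray=0,bed=0,bay0=30,bay1=30,bay2=30,bay3=30,scanner_pinch=75,pump=0,bezel_grip=73,zero_mark=60,paddle=80,tip_box=0,tube_rack=0)
    for n,z in Z.items():
        for r in ctrl.pinpoint(n,c)[:5]:
            if r['score']>.25: print(n,round(r['score'],2),np.round(r['xy'],1),at(d,r['xy'],z)[:2].round(1))
o=ctrl.get_obs();print(o['t'],o['ee_pos'],R.from_rotvec(o['orientation']).as_matrix().round(3).tolist(),o['width'])
E
```

```text
top [ 417.  -13. 1117.] [[357.9, 0.0, 256.5], [0.0, 357.9, 187.0], [0.0, 0.0, 1.0]] [[0.02, -1.0, -0.01], [-0.99, -0.02, -0.15], [0.15, 0.01, -0.99]]
cart_a 0.95 [161.1 236.2] [427.8 289.6]
cart_a 0.87 [140.4 196.3] [551.2 362. ]
cart_a 0.79 [167.9 190.3] [571.6 276.3]
cart_a 0.69 [133.4 236.8] [424.5 375.5]
sheet 0.76 [149.8 214.2] [495.3 328.9]
tray 0.89 [353.9 209.9] [ 519.  -308.4]
tray 0.73 [221.  234.3] [436.7 104.2]
tray 0.4 [204.  138.3] [742.8 168.8]
bed 0.55 [246.6 190.7] [574.2  27.7]
bay0 0.8 [271.5 191.2] [569.6 -49.7]
bay0 0.62 [255.5 189.7] [573.5  -0.6]
bay0 0.6 [240.8 189. ] [575.   44.6]
bay0 0.59 [224.9 187.7] [578.3  93.5]
bay1 0.8 [271.5 191.2] [569.6 -49.7]
bay1 0.62 [255.5 189.7] [573.5  -0.6]
bay1 0.6 [240.8 189. ] [575.   44.6]
bay1 0.59 [224.9 187.7] [578.3  93.5]
bay2 0.8 [271.5 191.2] [569.6 -49.7]
bay2 0.62 [255.5 189.7] [573.5  -0.6]
bay2 0.6 [240.8 189. ] [575.   44.6]
bay2 0.59 [224.9 187.7] [578.3  93.5]
bay3 0.8 [271.5 191.2] [569.6 -49.7]
bay3 0.62 [255.5 189.7] [573.5  -0.6]
bay3 0.6 [240.8 189. ] [575.   44.6]
bay3 0.59 [224.9 187.7] [578.3  93.5]
[... 1471 characters left out ...]
[238.6 193.2] [569.3  40.6]
bay3 0.72 [255.6 211. ] [559.  -47.5]
pump 0.92 [207.9 230.7] [424.5   6.5]
pump 0.71 [190.2 194.6] [472.1 158.8]
bezel_grip 0.59 [230.2 241.1] [ 412.8 -112. ]
bezel_grip 0.58 [246.2 200.1] [540.4 -28.1]
bezel_grip 0.37 [137.9 169.7] [378.5 287.3]
bezel_grip 0.34 [255.5 157. ] [685.5  94.5]
zero_mark 0.71 [245.  239.4] [ 451.8 -125.1]
paddle 0.82 [190.8 195.3] [430.9  85.2]
tip_box 0.71 [254.6 155.1] [747.8 168. ]
tip_box 0.58 [295.7 196.3] [711.2 -63.1]
tube_rack 0.75 [363.3 237.4] [ 737. -303.]
tube_rack 0.42 [228.1 183.6] [591.2 119. ]
1.6 [204.74679151 590.5040027  222.67665129] [[-0.945, 0.328, 0.0], [0.328, 0.945, -0.0], [-0.0, -0.0, -1.0]] 87.78162632895811
```

View pics/top0.png

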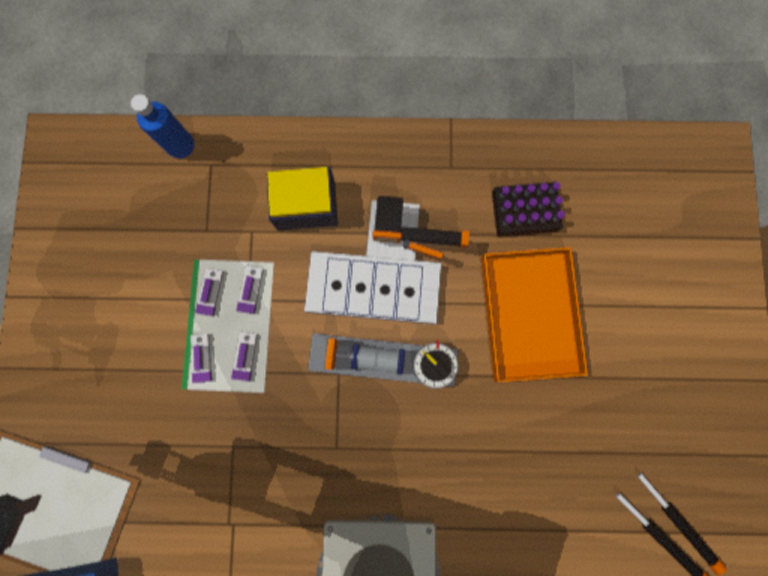

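View pics/side0.png

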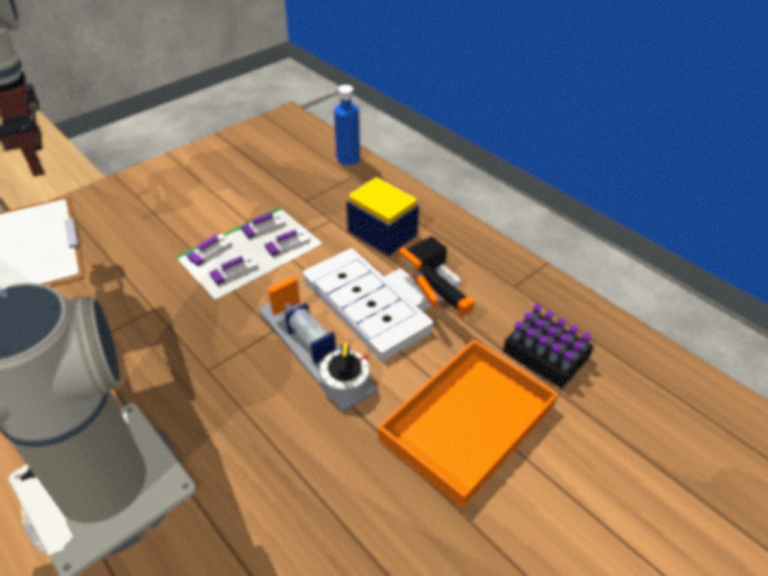

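```bash
python3 - <<'E'
from h import *
D={c:img(c) for c in('top','side')}
def tri(uvs):
    A=np.zeros((3,3));b=np.zeros(3)
    for c,uv in uvs.items():
        o,r=ray(D[c],uv);r=r/np.linalg.norm(r);P=np.eye(3)-np.outer(r,r);A+=P;b+=P@o
    return np.linalg.solve(A,b)
def darkc(d,p,rad=6):
    g=d['pixels'].astype(float).sum(2)/3;u,v=np.round(p).astype(int);w=g[v-rad:v+rad+1,u-rad:u+rad+1]
    m=np.clip(140-w,0,None);yy,xx=np.mgrid[v-rad:v+rad+1,u-rad:u+rad+1];return np.array([(m*xx).sum(),(m*yy).sum()])/m.sum()
b0={'top':[(271.5,191.2),(255.5,189.7),(240.8,189),(224.9,187.7)],'side':[(255.6,211),(246.3,199.7),(238.6,193.2),(227.4,184.2)]}
for i in range(4):
    q={c:darkc(D[c],b0[c][i],5 if c=='top' else 4) for c in D}
    print('bay',i,{c:(q[c].round(1),at(D[c],q[c],30)[:2].round(1)) for c in D},tri(q).round(1))
for c in D:
    hsv=cv2.cvtColor(D[c]['pixels'],cv2.COLOR_BGR2HSV)
    for n,lo,hi,z in(('yellow',(22,120,90),(35,255,255),86),('purple',(130,70,40),(160,255,255),20),('orange',(5,170,120),(18,255,255),80),('red',(172,150,90),(180,255,255),55)):
        m=cv2.inRange(hsv,lo,hi);k,l,s,ce=cv2.connectedComponentsWithStats(m)
        for i in range(1,k):
            if s[i][4]<4 or ce[i][1]<110 or ce[i][1]>300:continue
            uv=np.argwhere(l==i)[:,::-1]; W=np.array([at(D[c],x,z)[:2] for x in uv])
            w,v=np.linalg.eigh(np.cov(W.T));a=np.arctan2(v[1,1],v[0,1])
            print(c,n,s[i][4],ce[i].round(1),W.mean(0).round(1),'ang',a.round(2),'ext',np.ptp(W,0).round())
crop=lambda c,x,y,w,h,s:cv2.resize(D[c]['pixels'][y:y+h,x:x+w],None,fx=s,fy=s,interpolation=cv2.INTER_CUBIC)
cv2.imwrite('pics/t1.png',crop('top',120,125,200,140,4))
cv2.imwrite('pics/s1.png',crop('side',110,130,210,150,3.8))
E
```

```text
bay 0 {'top': (array([272.5, 194. ]), array([560.9, -52.7])), 'side': (array([257.5, 212. ]), array([560.4, -53.9]))} [561.2 -52.9  28.5]
bay 1 {'top': (array([256.2, 192.7]), array([564.2,  -3. ])), 'side': (array([247.1, 202.1]), array([564.1,  -4.5]))} [564.7  -3.2  28.5]
bay 2 {'top': (array([240. , 191.3]), array([567.7,  46.9])), 'side': (array([237.2, 192.6]), array([567.9,  45.5]))} [568.3  46.7  28.7]
bay 3 {'top': (array([223.9, 189.7]), array([571.9,  96.5])), 'side': (array([227.7, 183.4]), array([571.7,  95.6]))} [572.2  96.5  29.1]
top yellow 1264 [198.7 127.4] [751.1 171.8] ang 1.67 ext [104. 129.]
top yellow 33 [286.6 238.5] [426.2 -92.3] ang -2.36 ext [25. 23.]
top purple 31 [370.  123.9] [ 792.1 -361. ] ang 2.6 ext [20. 19.]
top purple 36 [345.1 125.9] [ 784.1 -281.7] ang 2.16 ext [20. 19.]
top purple 33 [353.6 125.3] [ 786.6 -308.8] ang 2.25 ext [17. 19.]
top purple 34 [362.  124.5] [ 789.7 -335.4] ang 2.16 ext [17. 19.]
top purple 33 [336.5 126.6] [ 781.5 -254.4] ang 3.08 ext [20. 16.]
top purple 41 [354.9 134.5] [ 756.5 -312. ] ang 2.84 ext [23. 19.]
top purple 3
[... 2163 characters left out ...]
. 40.]
side purple 102 [351.7 212. ] [ 772.2 -228.9] ang -2.98 ext [87. 28.]
side purple 145 [358.4 216.8] [ 772.  -253.7] ang -3.02 ext [89. 28.]
side purple 146 [366.6 221.4] [ 775.4 -280.5] ang -3.03 ext [89. 27.]
side purple 153 [374.8 226.5] [ 777.3 -307.8] ang -3.03 ext [87. 28.]
side purple 162 [383.5 231.6] [ 780.4 -335.1] ang -3.03 ext [88. 27.]
side orange 106 [273.2 171.5] [674.8   3.4] ang 1.4 ext [30. 68.]
side orange 343 [188.9 195.3] [427.2  89.1] ang -2.45 ext [84. 70.]
side orange 129 [284.7 193.2] [636.1 -85.1] ang 1.19 ext [42. 79.]
side orange 126 [309.9 203.9] [ 658.8 -161.5] ang -2.68 ext [52. 35.]
side orange 7284 [311.  280.4] [ 480.  -333.1] ang -3.02 ext [280. 206.]
```

View pics/t1.png

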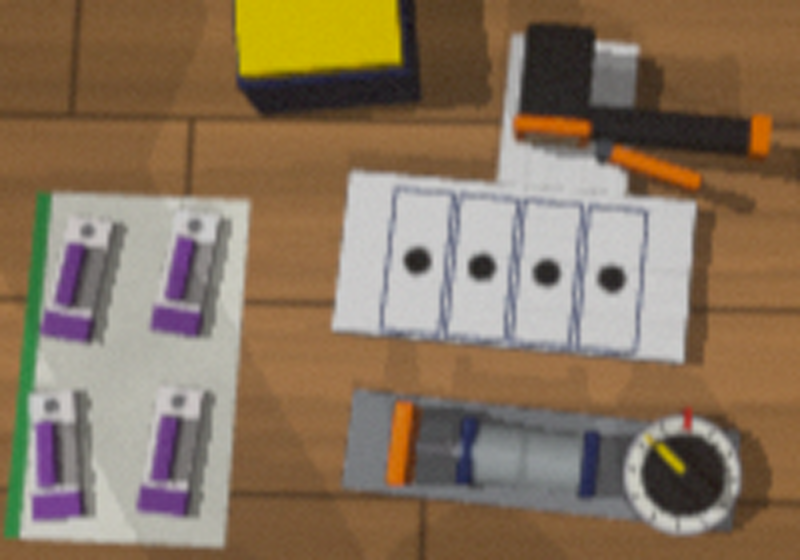

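View pics/s1.png

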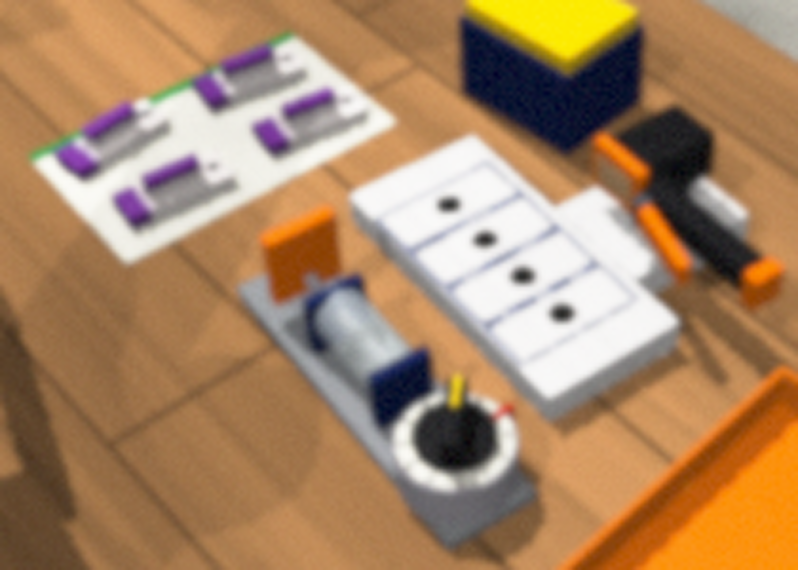

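```bash
cat >> h.py <<'E'
def tri(D,uvs):
    A=np.zeros((3,3));b=np.zeros(3)
    for c,uv in uvs.items():
        o,r=ray(D[c],uv);r=r/np.linalg.norm(r);P=np.eye(3)-np.outer(r,r);A+=P;b+=P@o
    return np.linalg.solve(A,b)
def carts():
    """fin tops & caps of the cartridges: pose (x,y,yaw) per camera"""
    out={}
    for c in('top','side'):
        d=img(c);m=cv2.inRange(cv2.cvtColor(d['pixels'],cv2.COLOR_BGR2HSV),(130,70,40),(160,255,255))
        k,l,s,ce=cv2.connectedComponentsWithStats(m);B=[]
        for i in range(1,k):
            if s[i][4]<15: continue
            uv=np.argwhere(l==i)[:,::-1];W=np.array([at(d,x,33)[:2] for x in uv]);w,v=np.linalg.eigh(np.cov(W.T))
            if W[:,0].mean()>680: continue
            B.append((W.mean(0).round(1).tolist(),round(float(np.arctan(v[1,1]/v[0,1]) if abs(v[0,1])>1e-6 else 1.57),2),int(s[i][4])))
        out[c]=B
    return out
def plan(wps,start=None):
    """wps: (x,y,z,yaw_deg or None,jaw,[extra hold rows],[step mm]); prints rows for apply_moves in chunks of 8"""
    o=ctrl.get_obs();M=R.from_rotvec(o['orientation']).as_matrix();p=np.array(o['ee_pos'])
    yaw=np.degrees(np.arctan2(M[1,0],M[0,0]))
    print('t',round(o['t'],1),'at',p.round(1),'yaw',round(yaw,1),'tilt',M[:,2].round(3),'w',round(o['width'],1))
    rows=[]
    for w in wps:
        x,y,z,ty,j=w[:5];hold=w[5] if len(w)>5 else 0;st=w[6] if len(w)>6 else 45
        t=np.array([x,y,z],float);ty=yaw if ty is None else ty;dy=(ty-yaw+180)%360-180
        n=max(1,int(np.ceil(max(np.linalg.norm(t-p)/st,abs(dy)/10))))
        for i in range(n):
            k=n-i;a=np.radians(yaw);X=np.array([[np.cos(a),np.sin(a),0],[np.sin(a),-np.cos(a),0],[0,0,-1]])
            s=np.round(X.T@((t-p)/k)/50,2);tw=round(-((ty-yaw+180)%360-180)/k/90,3)
            rows.append([j,s.tolist(),[0,0,tw]]);p=p+X@(s*50);yaw-=tw*90
        rows+=[[j,[0,0,0],[0,0,0]]]*hold
    print(len(rows),'rows')
    for i in range(0,len(rows),8): print(str(rows[i:i+8]).replace('0.0,','0,').replace('0.0]','0]').replace(' ',''))
E
python3 - <<'E'
from h import *
D={c:img(c) for c in('top','side')}
for n,q in dict(disc={'top':(291.2,243.2),'side':(229.7,245)},red={'top':(292,229.3),'side':(242.9,238)},paddletop={'top':(220.3,235.6),'side':(188.5,188)}).items():
    print(n,tri(D,q).round(1),[at(D[c],q[c],60)[:2].round(1) for c in D])
for c in D:
    for n in('bezel_grip','paddle'):
        for r in ctrl.masks_of(n,c)[:2]:
            u=np.argwhere(r['region'])[:,::-1]; print(n,c,round(r['score'],2),np.round(r['bbox']),u.mean(0).round(1))
print(carts())
plan([(412,-107,200,45,0.0),(412,-107,72,45,0.0)])
E
```

```text
disc [ 413.2 -108.3   53. ] [array([ 413.2, -107.7]), array([ 409.9, -112.8])]
red [ 454.7 -111.4   50.6] [array([ 453.6, -110. ]), array([ 450.8, -117.8])]
paddletop [431.8  95.1 101. ] [array([431.8,  99.8]), array([453.8, 131.8])]
bezel_grip top 0.57 [282. 235. 304. 255.] [290.5 243.7]
bezel_grip top 0.45 [160. 174. 177. 211.] [166.5 192.5]
paddle top 0.61 [219. 224. 236. 249.] [222.7 236.5]
bezel_grip side 0.95 [220. 227. 241. 255.] [228.7 243. ]
bezel_grip side 0.34 [201. 159. 316. 241.] [258.8 195.9]
paddle side 0.9 [176. 185. 201. 211.] [188.8 196.7]
paddle side 0.72 [217. 226. 241. 257.] [228.9 243.2]
{'top': [([562.6, 277.8], -0.15, 67), ([557.1, 361.6], -0.16, 71), ([516.7, 361.9], 1.4, 68), ([522.2, 278.4], 1.42, 67), ([425.9, 281.3], -0.13, 74), ([419.6, 370.6], 0.12, 77), ([387.1, 280.5], 1.45, 70), ([382.3, 360.0], -1.43, 77)], 'side': [([553.6, 356.8], -0.1, 46), ([505.6, 340.6], 1.33, 41), ([559.3, 271.8], -0.1, 40), ([418.7, 365.6], 0.12, 55), ([510.7, 257.6], 1.37, 45), ([372.2, 339.4], -1.53, 52), ([422.7, 275.6], -0.1, 47), ([377.0, 260.3], 1.44, 50)]}
t 2.1 at [2
[... 266 characters left out ...]
.03],[0,0,np.float64(0.076)]],[0,[-0.8,-0.29,0.03],[0,0,np.float64(0.076)]],[0,[-0.83,-0.2,0.02],[0,0,np.float64(0.076)]],[0,[-0.85,-0.1,0.03],[0,0,np.float64(0.076)]]]
[[0,[-0.86,0.01,0.02],[0,0,np.float64(0.076)]],[0,[-0.85,0.11,0.03],[0,0,np.float64(0.075)]],[0,[-0.83,0.21,0.02],[0,0,np.float64(0.076)]],[0,[-0.8,0.3,0.03],[0,0,np.float64(0.075)]],[0,[-0.76,0.4,0.02],[0,0,np.float64(0.076)]],[0,[-0.7,0.48,0.03],[0,0,np.float64(0.075)]],[0,[-0.64,0.57,0.02],[0,0,np.float64(0.076)]],[0,[-0.57,0.64,0.03],[0,0,np.float64(0.075)]]]
[[0,[-0.5,0.7,0.02],[0,0,np.float64(0.076)]],[0,[-0,-0,0.85],[0,0,np.float64(-0.0)]],[0,[-0,-0,0.86],[0,0,np.float64(-0.0)]],[0,[-0,-0,0.85],[0,0,np.float64(-0.0)]]]
```

Emit:
{"op": "apply_moves", "data": {
  "targets": [
    [0, [-0.5, -0.7, 0.03], [0, 0, 0.076]],
    [0, [-0.58, -0.63, 0.03], [0, 0, 0.076]],
    [0, [-0.65, -0.56, 0.03], [0, 0, 0.076]],
    [0, [-0.71, -0.48, 0.03], [0, 0, 0.076]],
    [0, [-0.76, -0.39, 0.03], [0, 0, 0.076]],
    [0, [-0.8, -0.29, 0.03], [0, 0, 0.076]],
    [0, [-0.83, -0.2, 0.02], [0, 0, 0.076]],
    [0, [-0.85, -0.1, 0.03], [0, 0, 0.076]]
  ]
}}

```text
t: 3.1
ee_pos: [302.0, 261.0, 211.4]
orientation: [1.892, 2.508, 0.001]
ft_force: [0.9, 0.4, -0.8]
width: 43.8
grasp_force: 0.0
```

Emit:
{"op": "apply_moves", "data": {
  "targets": [
    [0, [-0.86, 0.01, 0.02], [0, 0, 0.076]],
    [0, [-0.85, 0.11, 0.03], [0, 0, 0.076]],
    [0, [-0.83, 0.21, 0.02], [0, 0, 0.076]],
    [0, [-0.8, 0.3, 0.03], [0, 0, 0.076]],
    [0, [-0.76, 0.4, 0.02], [0, 0, 0.076]],
    [0, [-0.7, 0.48, 0.03], [0, 0, 0.076]],
    [0, [-0.64, 0.57, 0.02], [0, 0, 0.076]],
    [0, [-0.57, 0.64, 0.03], [0, 0, 0.076]]
  ]
}}

```text
t: 4.1
ee_pos: [399.8, -67.6, 201.4]
orientation: [2.833, 1.357, 0.001]
ft_force: [-0.7, 0.1, -0.2]
width: 43.7
grasp_force: 0.0
```

```bash
sed -i 's/tw=round(-/tw=round(float(-1)*float(/; s/\/k\/90,3)/)\/k\/90,3)/' h.py; sed -i 's/tw=round(float(-1)\*float(((ty/tw=round(-float(((ty/' h.py; grep -n 'tw=' h.py; python3 - <<'E'
from h import *
plan([(412.5,-107.5,180,45,0.0),(412.5,-107.5,68,45,0.0)])
E
```

```text
45:            s=np.round(X.T@((t-p)/k)/50,2);tw=round(-float(((ty-yaw+180)%360-180))/k/90,3)
t 4.1 at [399.8 -67.6 201.4] yaw 51.2 tilt [ 0.001 -0.    -1.   ] w 43.7
5 rows
[[0,[-0.23,0.35,0.21],[0,0,0.034]],[0,[-0.21,0.36,0.22],[0,0,0.035]],[0,[-0,0,0.75],[0,0,-0]],[0,[-0,0,0.74],[0,0,-0]],[0,[-0,0,0.75],[0,0,-0]]]
```

Emit:
{"op": "apply_moves", "data": {
  "targets": [
    [0, [-0.23, 0.35, 0.21], [0, 0, 0.034]],
    [0, [-0.21, 0.36, 0.22], [0, 0, 0.035]],
    [0, [0, 0, 0.75], [0, 0, 0]],
    [0, [0, 0, 0.74], [0, 0, 0]],
    [0, [0, 0, 0.75], [0, 0, 0]],
    [-1, [0, 0, 0], [0, 0, 0]],
    [-1, [0, 0, 0], [0, 0, 0]],
    [-1, [0, 0, 0], [0, 0, 0]]
  ]
}}

```text
t: 5.1
ee_pos: [413.5, -106.0, 69.1]
orientation: [2.898, 1.207, 0.003]
ft_force: [0.2, -0.3, 0.0]
width: 17.6
grasp_force: 0.0
```

Emit:
{"op": "apply_moves", "data": {
  "targets": [
    [-1, [0, 0, 0], [0, 0, 0]],
    [-1, [0, 0, 0], [0, 0, 0]]
  ]
}}

```text
t: 5.35
ee_pos: [413.3, -105.9, 69.0]
orientation: [2.899, 1.207, 0.003]
ft_force: [-1.5, 1.4, 7.9]
width: 13.8
grasp_force: 30.0
```

```bash
python3 - <<'E'
from h import *
p=ctrl.get_obs()['ee_pos']
plan([(p[0],p[1],p[2],-5,-1.0)])
E
```

```text
t 5.3 at [ 413.3 -105.9   69. ] yaw 45.2 tilt [ 0.002 -0.001 -1.   ] w 13.8
6 rows
[[-1.0,[0,0,0],[0,0,0.093]],[-1.0,[0,0,0],[0,0,0.093]],[-1.0,[0,0,0],[0,0,0.093]],[-1.0,[0,0,0],[0,0,0.093]],[-1.0,[0,0,0],[0,0,0.093]],[-1.0,[0,0,0],[0,0,0.093]]]
```

Gripped at 13.8 mm. Turning.

Emit:
{"op": "apply_moves", "data": {
  "targets": [
    [-1, [0, 0, 0], [0, 0, 0.093]],
    [-1, [0, 0, 0], [0, 0, 0.093]],
    [-1, [0, 0, 0], [0, 0, 0.093]],
    [-1, [0, 0, 0], [0, 0, 0.093]],
    [-1, [0, 0, 0], [0, 0, 0.093]],
    [-1, [0, 0, 0], [0, 0, 0.093]],
    [-1, [0, 0, 0], [0, 0, 0]],
    [-1, [0, 0, 0], [0, 0, 0]]
  ]
}}

```text
t: 6.35
ee_pos: [413.2, -105.6, 68.9]
orientation: [3.139, -0.138, 0.003]
ft_force: [1.0, 3.6, 3.5]
width: 14.0
grasp_force: 3.0
```

Emit:
{"op": "apply_moves", "data": {
  "targets": [
    [0, [0, 0, 0], [0, 0, 0]],
    [0, [0, 0, 0], [0, 0, 0]],
    [0, [0, 0, -0.9], [0, 0, 0]],
    [0, [0, 0, -0.9], [0, 0, 0]],
    [0, [0.8, 0, -0.9], [0, 0, 0]],
    [0, [0, -0.9, 0], [0, 0, 0]],
    [0, [0, -0.9, 0], [0, 0, 0]],
    [0, [0, -0.9, 0], [0, 0, 0]]
  ]
}}

```text
t: 7.35
ee_pos: [464.0, 26.3, 202.8]
orientation: [3.138, -0.138, 0.001]
ft_force: [-0.3, 0.0, -0.5]
width: 43.7
grasp_force: 0.0
```

Emit:
{"op": "apply_moves", "data": {
  "targets": [
    [0, [0, -0.9, 0], [0, 0, 0]],
    [0, [0, -0.9, 0], [0, 0, 0]],
    [0, [0, -0.9, 0], [0, 0, 0]],
    [0, [0, -0.9, 0], [0, 0, 0]]
  ]
}}

```text
t: 7.85
ee_pos: [479.5, 205.9, 202.6]
orientation: [3.138, -0.137, -0.0]
ft_force: [0.2, 0.3, -0.0]
width: 43.7
grasp_force: 0.0
```

```bash
python3 - <<'E'
from h import *
D={c:img(c) for c in('top','side')}
a=cv2.resize(D['top']['pixels'][220:265,265:325],(480,360),interpolation=cv2.INTER_CUBIC)
b=cv2.resize(D['side']['pixels'][218:278,190:270],(480,360),interpolation=cv2.INTER_CUBIC)
cv2.imwrite('pics/g.png',cv2.resize(np.hstack([a,b]),(800,300)))
for c in D:
    hsv=cv2.cvtColor(D[c]['pixels'],cv2.COLOR_BGR2HSV);q={}
    for n,lo,hi,z in(('yellow',(20,120,90),(35,255,255),86),('red',(170,110,80),(180,255,255),60)):
        m=cv2.inRange(hsv,lo,hi);k,l,s,ce=cv2.connectedComponentsWithStats(m)
        for i in range(1,k):
            if s[i][4]>3 and abs(ce[i]-proj(D[c],(420,-108,70))).max()<30:
                W=np.array([at(D[c],x,z)[:2] for x in np.argwhere(l==i)[:,::-1]]);w,v=np.linalg.eigh(np.cov(W.T))
                print(c,n,s[i][4],ce[i].round(1),W.mean(0).round(1),np.degrees(np.arctan(v[1,1]/v[0,1])).round(1))
print(carts())
plan([(561,270,130,173,0.2),(561,274,20,173,0.2)])
E
```

```text
top yellow 21 [291.7 237.6] [ 429.1 -106.8] -2.7
side yellow 38 [233.4 234.9] [ 425.5 -110.3] -1.1
{'top': [([423.1, 371.1], 0.08, 69)], 'side': [([553.7, 357.0], -0.1, 45), ([505.7, 341.6], 1.29, 39), ([558.6, 271.1], -0.08, 38), ([418.5, 365.8], 0.14, 54), ([510.7, 257.6], 1.37, 45), ([372.2, 339.4], -1.53, 52), ([422.2, 275.5], -0.12, 48), ([377.2, 260.4], 1.42, 48)]}
t 8.1 at [479.2 204.8 202.3] yaw -4.9 tilt [-0.001 -0.001 -1.   ] w 43.8
21 rows
[[0.2,[0.08,-0.08,0.08],[0,0,-0.11]],[0.2,[0.1,-0.06,0.08],[0,0,-0.11]],[0.2,[0.11,-0.05,0.08],[0,0,-0.11]],[0.2,[0.11,-0.03,0.08],[0,0,-0.11]],[0.2,[0.12,-0.01,0.08],[0,0,-0.11]],[0.2,[0.12,0.01,0.08],[0,0,-0.11]],[0.2,[0.11,0.03,0.08],[0,0,-0.11]],[0.2,[0.1,0.05,0.08],[0,0,-0.11]]]
[[0.2,[0.09,0.07,0.08],[0,0,-0.11]],[0.2,[0.08,0.08,0.08],[0,0,-0.11]],[0.2,[0.07,0.1,0.08],[0,0,-0.11]],[0.2,[0.05,0.11,0.08],[0,0,-0.11]],[0.2,[0.03,0.11,0.08],[0,0,-0.109]],[0.2,[0.01,0.12,0.08],[0,0,-0.11]],[0.2,[-0.01,0.11,0.08],[0,0,-0.109]],[0.2,[-0.03,0.11,0.08],[0,0,-0.11]]]
[[0.2,[-0.05,0.1,0.08],[0,0,-0.109]],[0.2,[-0.07,0.1,0.09],[0,0,-0.11]],[0.2,[0,0.03,0.73],[0,0,0]],[0.2,[0.01,0.02,0.73],[0,0,0]],[0.2,[0,0.03,0.74],[0,0,0]]]
```

View pics/g.png

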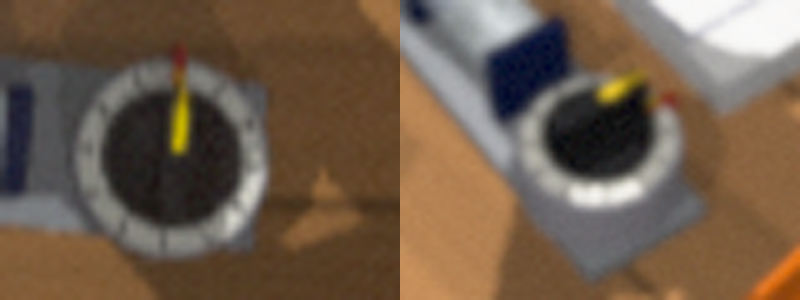

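```bash
cat >> h.py <<'E'
def pp(pick,bay,zp=17,zb=48,jo=.15,jr=-.2,hover=110,safe=120):
    x,y,a=pick;X,Y,A=bay
    plan([(x,y,hover,a,jo),(x,y,zp,a,jo),(x,y,zp,a,-1.,5),(x,y,safe,a,-1.),(X,Y,safe,A,-1.,1),(X,Y,zb+10,A,-1.),(X,Y,zb,A,-1.,1),(X,Y,zb,A,jr,3),(X,Y,safe,A,jr)])
BAY=[(561,-53,-4.2),(564.5,-3.3,-4.2),(568,46.5,-4.2),(572,96.3,-4.2)]
E
python3 - <<'E'
from h import *
pp((561,275,-7),BAY[0])
E
```

```text
t 8.1 at [479.2 204.8 202.3] yaw -4.9 tilt [-0.001 -0.001 -1.   ] w 43.8
35 rows
[[0.15,[0.38,-0.38,0.46],[0,0,0.006]],[0.15,[0.37,-0.39,0.46],[0,0,0.006]],[0.15,[0.37,-0.39,0.46],[0,0,0.006]],[0.15,[0.37,-0.4,0.47],[0,0,0.005]],[0.15,[-0,-0,0.62],[0,0,0]],[0.15,[-0,-0,0.62],[0,0,0]],[0.15,[-0,-0,0.62],[0,0,0]],[-1.0,[-0,-0,-0],[0,0,0]]]
[[-1.0,[0,0,0],[0,0,0]],[-1.0,[0,0,0],[0,0,0]],[-1.0,[0,0,0],[0,0,0]],[-1.0,[0,0,0],[0,0,0]],[-1.0,[0,0,0],[0,0,0]],[-1.0,[-0,-0,-0.69],[0,0,0]],[-1.0,[-0,-0,-0.69],[0,0,0]],[-1.0,[-0,-0,-0.68],[0,0,0]]]
[[-1.0,[0.1,0.81,-0],[0,0,-0.004]],[-1.0,[0.09,0.82,-0],[0,0,-0.004]],[-1.0,[0.09,0.81,-0],[0,0,-0.004]],[-1.0,[0.08,0.82,-0],[0,0,-0.004]],[-1.0,[0.08,0.82,-0],[0,0,-0.004]],[-1.0,[0.07,0.82,-0],[0,0,-0.004]],[-1.0,[0.07,0.81,-0],[0,0,-0.003]],[-1.0,[0.07,0.82,-0],[0,0,-0.004]]]
[[-1.0,[0,0,0],[0,0,0]],[-1.0,[0,-0,0.62],[0,0,0]],[-1.0,[0,-0,0.62],[0,0,0]],[-1.0,[0,-0,0.2],[0,0,0]],[-1.0,[0,0,0],[0,0,0]],[-0.2,[0,-0,-0],[0,0,0]],[-0.2,[0,0,0],[0,0,0]],[-0.2,[0,0,0],[0,0,0]]]
[[-0.2,[0,0,0],[0,0,0]],[-0.2,[0,-0,-0.72],[0,0,0]],[-0.2,[0,-0,-0.72],[0,0,0]]]
```

Emit:
{"op": "apply_moves", "data": {
  "targets": [
    [0.15, [0.38, -0.38, 0.46], [0, 0, 0.006]],
    [0.15, [0.37, -0.39, 0.46], [0, 0, 0.006]],
    [0.15, [0.37, -0.39, 0.46], [0, 0, 0.006]],
    [0.15, [0.37, -0.4, 0.47], [0, 0, 0.005]],
    [0.15, [0, 0, 0.62], [0, 0, 0]],
    [0.15, [0, 0, 0.62], [0, 0, 0]],
    [0.15, [0, 0, 0.62], [0, 0, 0]],
    [-1, [0, 0, 0], [0, 0, 0]]
  ]
}}

```text
t: 9.05
ee_pos: [559.9, 272.2, 15.0]
orientation: [3.133, -0.196, -0.007]
ft_force: [-1.4, -0.3, -0.1]
width: 43.5
grasp_force: 0.0
```

Emit:
{"op": "apply_moves", "data": {
  "targets": [
    [-1, [0, 0, 0], [0, 0, 0]],
    [-1, [0, 0, 0], [0, 0, 0]],
    [-1, [0, 0, 0], [0, 0, 0]],
    [-1, [0, 0, 0], [0, 0, 0]],
    [-1, [0, 0, 0], [0, 0, 0]],
    [-1, [0, 0, -0.69], [0, 0, 0]],
    [-1, [0, 0, -0.69], [0, 0, 0]],
    [-1, [0, 0, -0.68], [0, 0, 0]]
  ]
}}

```text
t: 10.05
ee_pos: [561.4, 274.7, 121.3]
orientation: [3.136, -0.193, -0.0]
ft_force: [0.6, -0.2, -1.1]
width: 13.9
grasp_force: 30.0
```

Held. Now place in bay 0.

Emit:
{"op": "apply_moves", "data": {
  "targets": [
    [-1, [0.1, 0.81, 0], [0, 0, -0.004]],
    [-1, [0.09, 0.82, 0], [0, 0, -0.004]],
    [-1, [0.09, 0.81, 0], [0, 0, -0.004]],
    [-1, [0.08, 0.82, 0], [0, 0, -0.004]],
    [-1, [0.08, 0.82, 0], [0, 0, -0.004]],
    [-1, [0.07, 0.82, 0], [0, 0, -0.004]],
    [-1, [0.07, 0.81, 0], [0, 0, -0.003]],
    [-1, [0.07, 0.82, 0], [0, 0, -0.004]]
  ]
}}

```text
t: 11.05
ee_pos: [560.8, -54.7, 120.4]
orientation: [3.139, -0.116, 0.0]
ft_force: [0.4, -0.3, -1.0]
width: 13.6
grasp_force: 30.0
```

Emit:
{"op": "apply_moves", "data": {
  "targets": [
    [-1, [0, 0, 0], [0, 0, 0]],
    [-1, [0, 0, 0.62], [0, 0, 0]],
    [-1, [0, 0, 0.62], [0, 0, 0]],
    [-1, [0, 0, 0.2], [0, 0, 0]],
    [-1, [0, 0, 0], [0, 0, 0]],
    [-0.2, [0, 0, 0], [0, 0, 0]],
    [-0.2, [0, 0, 0], [0, 0, 0]],
    [-0.2, [0, 0, 0], [0, 0, 0]]
  ]
}}

```text
t: 12.05
ee_pos: [561.1, -53.4, 48.5]
orientation: [3.139, -0.117, 0.001]
ft_force: [-0.5, 0.4, -0.3]
width: 34.6
grasp_force: 0.0
```

Emit:
{"op": "apply_moves", "data": {
  "targets": [
    [-0.2, [0, 0, 0], [0, 0, 0]],
    [-0.2, [0, 0, -0.72], [0, 0, 0]],
    [-0.2, [0, 0, -0.72], [0, 0, 0]],
    [-0.2, [0, -0.9, 0], [0, 0, 0]],
    [-0.2, [0, -0.9, 0], [0, 0, 0]],
    [-0.2, [0, -0.9, 0], [0, 0, 0]]
  ]
}}

```text
t: 12.8
ee_pos: [571.1, 82.2, 120.5]
orientation: [-3.139, 0.118, -0.001]
ft_force: [0.5, -1.0, -0.9]
width: 35.0
grasp_force: 0.0
```

```bash
python3 - <<'E'
from h import *
c=carts()
for k in c: print(k,*c[k],sep='\n ')
d=img('top');s=img('side')
a=cv2.resize(d['pixels'][165:225,210:290],(400,300),interpolation=cv2.INTER_CUBIC);b=cv2.resize(s['pixels'][170:230,210:290],(400,300),interpolation=cv2.INTER_CUBIC)
cv2.imwrite('pics/p1.png',np.hstack([a,b]))
pp((555.4,359.3,-7.5),BAY[1])
E
```

```text
top
 ([564.2, -53.7], -0.06, 68)
 ([556.7, 361.7], -0.16, 72)
 ([516.8, 361.8], 1.41, 69)
 ([522.5, -49.6], 1.44, 77)
 ([432.6, 282.5], -0.27, 44)
 ([420.0, 370.8], 0.08, 77)
 ([382.3, 359.8], -1.43, 79)
side
 ([553.9, 356.6], -0.08, 45)
 ([505.7, 341.6], 1.29, 39)
 ([418.3, 365.6], 0.15, 55)
 ([372.2, 339.9], 1.57, 52)
 ([423.1, 275.7], -0.11, 49)
 ([377.0, 260.5], 1.41, 47)
 ([574.6, -36.9], -0.1, 62)
 ([524.9, -47.4], 1.4, 81)
t 13.0 at [570.8  81.6 120.1] yaw -4.2 tilt [-0. -0. -1.] w 35.4
39 rows
[[0.15,[-0.1,-0.79,0.03],[0,0,0.005]],[0.15,[-0.11,-0.79,0.03],[0,0,0.005]],[0.15,[-0.11,-0.79,0.03],[0,0,0.005]],[0.15,[-0.12,-0.78,0.03],[0,0,0.006]],[0.15,[-0.13,-0.78,0.03],[0,0,0.005]],[0.15,[-0.13,-0.78,0.03],[0,0,0.006]],[0.15,[-0.15,-0.79,0.02],[0,0,0.005]],[0.15,[0,0,0.62],[0,0,0]]]
[[0.15,[0,0,0.62],[0,0,0]],[0.15,[0,0,0.62],[0,0,0]],[-1.0,[0,0,0],[0,0,0]],[-1.0,[0,0,0],[0,0,0]],[-1.0,[0,0,0],[0,0,0]],[-1.0,[0,0,0],[0,0,0]],[-1.0,[0,0,0],[0,0,0]],[-1.0,[0,0,0],[0,0,0]]]
[[-1.0,[0,0,-0.69],[0,0,0]],[-1.0,[0,0,-0.68],[0,0,0]],[-1.0,[0,0,-0.69],[0,0,0]],[-1.0,[0.13,0.8,0],[0,0,-0.004]],[-1.0,[0.12,0.8,0],[0,0,-0.004]],[-1.0,[0.12,0.8,0],[0,0,-0.004]],[-1.0,[0.11,0.8,0],[0,0,-0.004]],[-1.0,[0.1,0.8,0],[0,0,-0.004]]]
[[-1.0,[0.1,0.8,0],[0,0,-0.004]],[-1.0,[0.1,0.8,0],[0,0,-0.004]],[-1.0,[0.09,0.8,0],[0,0,-0.004]],[-1.0,[0.08,0.79,0],[0,0,-0.005]],[-1.0,[0,0,0],[0,0,0]],[-1.0,[0,0,0.62],[0,0,0]],[-1.0,[0,0,0.62],[0,0,0]],[-1.0,[0,0,0.2],[0,0,0]]]
[[-1.0,[0,0,0],[0,0,0]],[-0.2,[0,0,0],[0,0,0]],[-0.2,[0,0,0],[0,0,0]],[-0.2,[0,0,0],[0,0,0]],[-0.2,[0,0,0],[0,0,0]],[-0.2,[0,0,-0.72],[0,0,0]],[-0.2,[0,0,-0.72],[0,0,0]]]
```

View pics/p1.png

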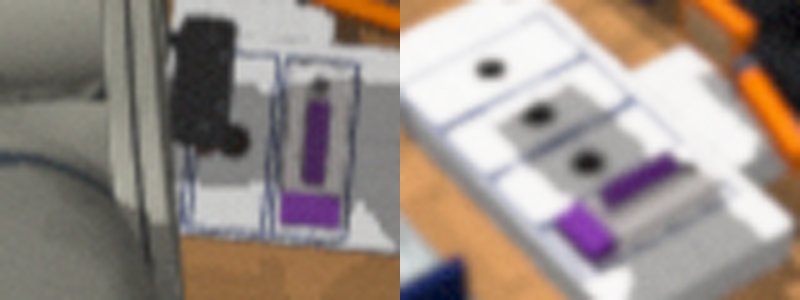

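Emit:
{"op": "apply_moves", "data": {
  "targets": [
    [0.15, [-0.1, -0.79, 0.03], [0, 0, 0.005]],
    [0.15, [-0.11, -0.79, 0.03], [0, 0, 0.005]],
    [0.15, [-0.11, -0.79, 0.03], [0, 0, 0.005]],
    [0.15, [-0.12, -0.78, 0.03], [0, 0, 0.006]],
    [0.15, [-0.13, -0.78, 0.03], [0, 0, 0.005]],
    [0.15, [-0.13, -0.78, 0.03], [0, 0, 0.006]],
    [0.15, [-0.15, -0.79, 0.02], [0, 0, 0.005]],
    [0.15, [0, 0, 0.62], [0, 0, 0]]
  ]
}}

```text
t: 14.0
ee_pos: [558.2, 361.3, 81.1]
orientation: [-3.131, 0.206, -0.008]
ft_force: [0.3, -0.0, -0.6]
width: 50.8
grasp_force: 0.0
```

Emit:
{"op": "apply_moves", "data": {
  "targets": [
    [0.15, [0, 0, 0.62], [0, 0, 0]],
    [0.15, [0, 0, 0.62], [0, 0, 0]],
    [-1, [0, 0, 0], [0, 0, 0]],
    [-1, [0, 0, 0], [0, 0, 0]],
    [-1, [0, 0, 0], [0, 0, 0]],
    [-1, [0, 0, 0], [0, 0, 0]],
    [-1, [0, 0, 0], [0, 0, 0]],
    [-1, [0, 0, 0], [0, 0, 0]]
  ]
}}

```text
t: 15.0
ee_pos: [556.6, 359.3, 18.4]
orientation: [-3.134, 0.208, -0.002]
ft_force: [-0.5, -2.5, 6.3]
width: 13.8
grasp_force: 30.0
```

Emit:
{"op": "apply_moves", "data": {
  "targets": [
    [-1, [0, 0, -0.69], [0, 0, 0]],
    [-1, [0, 0, -0.68], [0, 0, 0]],
    [-1, [0, 0, -0.69], [0, 0, 0]]
  ]
}}

```text
t: 15.38
ee_pos: [555.5, 359.0, 121.1]
orientation: [3.134, -0.208, -0.001]
ft_force: [0.2, 0.3, -1.1]
width: 13.8
grasp_force: 30.0
```

Emit:
{"op": "apply_moves", "data": {
  "targets": [
    [-1, [0.13, 0.8, 0], [0, 0, -0.004]],
    [-1, [0.12, 0.8, 0], [0, 0, -0.004]],
    [-1, [0.12, 0.8, 0], [0, 0, -0.004]],
    [-1, [0.11, 0.8, 0], [0, 0, -0.004]],
    [-1, [0.1, 0.8, 0], [0, 0, -0.004]],
    [-1, [0.1, 0.8, 0], [0, 0, -0.004]],
    [-1, [0.1, 0.8, 0], [0, 0, -0.004]],
    [-1, [0.09, 0.8, 0], [0, 0, -0.004]]
  ]
}}

```text
t: 16.38
ee_pos: [563.6, 35.0, 120.4]
orientation: [-3.139, 0.129, -0.0]
ft_force: [0.3, -0.2, -0.2]
width: 13.9
grasp_force: 30.0
```

Emit:
{"op": "apply_moves", "data": {
  "targets": [
    [-1, [0.08, 0.79, 0], [0, 0, -0.005]],
    [-1, [0, 0, 0], [0, 0, 0]],
    [-1, [0, 0, 0.62], [0, 0, 0]],
    [-1, [0, 0, 0.62], [0, 0, 0]],
    [-1, [0, 0, 0.2], [0, 0, 0]],
    [-1, [0, 0, 0], [0, 0, 0]],
    [-0.2, [0, 0, 0], [0, 0, 0]],
    [-0.2, [0, 0, 0], [0, 0, 0]]
  ]
}}

```text
t: 17.38
ee_pos: [564.9, -3.3, 48.7]
orientation: [-3.139, 0.117, -0.002]
ft_force: [-0.4, 0.3, -1.0]
width: 30.1
grasp_force: 0.0
```

Emit:
{"op": "apply_moves", "data": {
  "targets": [
    [-0.2, [0, 0, 0], [0, 0, 0]],
    [-0.2, [0, 0, 0], [0, 0, 0]],
    [-0.2, [0, 0, -0.72], [0, 0, 0]],
    [-0.2, [0, 0, -0.72], [0, 0, 0]]
  ]
}}

```text
t: 17.88
ee_pos: [564.0, -3.6, 120.6]
orientation: [3.139, -0.117, -0.002]
ft_force: [1.2, 0.1, 0.4]
width: 35.0
grasp_force: 0.0
```

```bash
python3 - <<'E'
from h import *
c=carts()
for k in c: print(k,*c[k],sep='\n ')
pp((424.2,278.5,-6.5),BAY[2])
E
```

```text
top
 ([426.3, 281.3], -0.13, 74)
 ([420.0, 370.8], 0.08, 77)
 ([387.0, 280.8], 1.47, 71)
 ([382.3, 359.8], -1.43, 79)
side
 ([418.2, 365.2], 0.15, 57)
 ([372.2, 339.4], -1.53, 52)
 ([423.5, 275.5], -0.09, 48)
 ([377.2, 260.4], 1.42, 48)
 ([579.3, 14.3], -0.03, 60)
 ([526.7, -23.4], 1.49, 172)
 ([575.3, -36.3], -0.05, 67)
t 18.0 at [567.   -3.6 123.7] yaw -4.3 tilt [ 0.007 -0.    -1.   ] w 35.0
38 rows
[[0.15,[-0.41,-0.68,0.03],[0,0,0.003]],[0.15,[-0.41,-0.67,0.03],[0,0,0.003]],[0.15,[-0.42,-0.67,0.04],[0,0,0.003]],[0.15,[-0.42,-0.67,0.03],[0,0,0.003]],[0.15,[-0.42,-0.67,0.04],[0,0,0.003]],[0.15,[-0.42,-0.67,0.03],[0,0,0.003]],[0.15,[-0.43,-0.67,0.04],[0,0,0.003]],[0.15,[-0.43,-0.66,0.03],[0,0,0.004]]]
[[0.15,[0,0,0.62],[0,0,-0]],[0.15,[0,0,0.62],[0,0,-0]],[0.15,[0,0,0.62],[0,0,-0]],[-1.0,[0,0,0],[0,0,-0]],[-1.0,[0,0,0],[0,0,0]],[-1.0,[0,0,0],[0,0,0]],[-1.0,[0,0,0],[0,0,0]],[-1.0,[0,0,0],[0,0,0]]]
[[-1.0,[0,0,0],[0,0,0]],[-1.0,[0,0,-0.69],[0,0,-0]],[-1.0,[0,0,-0.68],[0,0,-0]],[-1.0,[0,0,-0.69],[0,0,-0]],[-1.0,[0.48,0.61,0],[0,0,-0.004]],[-1.0,[0.48,0.62,0],[0,0,-0.004]],[-1.0,[0.48,0.62,0],[0,0,-0.004]],[-1.0,[0.47,0.62,0],[0,0,-0.003]]]
[[-1.0,[0.47,0.62,0],[0,0,-0.004]],[-1.0,[0.47,0.63,0],[0,0,-0.003]],[-1.0,[0.46,0.62,0],[0,0,-0.004]],[-1.0,[0,0,0],[0,0,0]],[-1.0,[-0,0,0.62],[0,0,0]],[-1.0,[-0,0,0.62],[0,0,0]],[-1.0,[-0,0,0.2],[0,0,0]],[-1.0,[0,0,0],[0,0,0]]]
[[-0.2,[-0,0,0],[0,0,0]],[-0.2,[0,0,0],[0,0,0]],[-0.2,[0,0,0],[0,0,0]],[-0.2,[0,0,0],[0,0,0]],[-0.2,[-0,0,-0.72],[0,0,0]],[-0.2,[-0,0,-0.72],[0,0,0]]]
```

Emit:
{"op": "apply_moves", "data": {
  "targets": [
    [0.15, [-0.36, -0.68, -0.04], [0, 0, 0.003]],
    [0.15, [-0.41, -0.67, 0.03], [0, 0, 0.003]],
    [0.15, [-0.42, -0.67, 0.04], [0, 0, 0.003]],
    [0.15, [-0.42, -0.67, 0.03], [0, 0, 0.003]],
    [0.15, [-0.42, -0.67, 0.04], [0, 0, 0.003]],
    [0.15, [-0.42, -0.67, 0.03], [0, 0, 0.003]],
    [0.15, [-0.43, -0.67, 0.04], [0, 0, 0.003]],
    [0.15, [-0.43, -0.66, 0.03], [0, 0, 0.004]]
  ]
}}

```text
t: 18.98
ee_pos: [422.9, 279.2, 109.3]
orientation: [3.136, -0.179, -0.001]
ft_force: [0.0, -0.4, 0.8]
width: 50.6
grasp_force: 0.0
```

Emit:
{"op": "apply_moves", "data": {
  "targets": [
    [0.15, [0, 0, 0.62], [0, 0, 0]],
    [0.15, [0, 0, 0.62], [0, 0, 0]],
    [0.15, [0, 0, 0.62], [0, 0, 0]],
    [-1, [0, 0, 0], [0, 0, 0]],
    [-1, [0, 0, 0], [0, 0, 0]],
    [-1, [0, 0, 0], [0, 0, 0]],
    [-1, [0, 0, 0], [0, 0, 0]],
    [-1, [0, 0, 0], [0, 0, 0]]
  ]
}}

```text
t: 19.98
ee_pos: [424.7, 278.8, 18.2]
orientation: [-3.135, 0.179, -0.002]
ft_force: [-0.6, 0.1, 6.0]
width: 13.6
grasp_force: 30.0
```

Emit:
{"op": "apply_moves", "data": {
  "targets": [
    [-1, [0, 0, 0], [0, 0, 0]],
    [-1, [0, 0, -0.69], [0, 0, 0]],
    [-1, [0, 0, -0.68], [0, 0, 0]],
    [-1, [0, 0, -0.69], [0, 0, 0]]
  ]
}}

```text
t: 20.48
ee_pos: [423.9, 278.3, 121.4]
orientation: [3.136, -0.179, -0.0]
ft_force: [1.0, 0.0, -0.4]
width: 13.3
grasp_force: 30.0
```

Emit:
{"op": "apply_moves", "data": {
  "targets": [
    [-1, [0.48, 0.61, 0], [0, 0, -0.004]],
    [-1, [0.48, 0.62, 0], [0, 0, -0.004]],
    [-1, [0.48, 0.62, 0], [0, 0, -0.004]],
    [-1, [0.47, 0.62, 0], [0, 0, -0.003]],
    [-1, [0.47, 0.62, 0], [0, 0, -0.004]],
    [-1, [0.47, 0.63, 0], [0, 0, -0.003]],
    [-1, [0.46, 0.62, 0], [0, 0, -0.004]],
    [-1, [0, 0, 0], [0, 0, 0]]
  ]
}}

```text
t: 21.48
ee_pos: [569.2, 44.6, 120.5]
orientation: [3.139, -0.119, 0.002]
ft_force: [-0.1, -0.0, 0.2]
width: 13.7
grasp_force: 30.0
```

Emit:
{"op": "apply_moves", "data": {
  "targets": [
    [-1, [0, 0, 0.62], [0, 0, 0]],
    [-1, [0, 0, 0.62], [0, 0, 0]],
    [-1, [0, 0, 0.2], [0, 0, 0]],
    [-1, [0, 0, 0], [0, 0, 0]],
    [-0.2, [0, 0, 0], [0, 0, 0]],
    [-0.2, [0, 0, 0], [0, 0, 0]],
    [-0.2, [0, 0, 0], [0, 0, 0]]
  ]
}}

```text
t: 22.35
ee_pos: [568.2, 46.7, 48.5]
orientation: [-3.139, 0.115, -0.001]
ft_force: [0.4, 0.2, 0.7]
width: 34.8
grasp_force: 0.0
```

Emit:
{"op": "apply_moves", "data": {
  "targets": [
    [-0.2, [0, 0, 0], [0, 0, 0]],
    [-0.2, [0, 0, -0.72], [0, 0, 0]],
    [-0.2, [0, 0, -0.72], [0, 0, 0]],
    [-0.2, [0, 0, 0], [0, 0, 0]],
    [-0.2, [0, 0, 0], [0, 0, 0]]
  ]
}}

```text
t: 22.98
ee_pos: [567.5, 46.5, 119.7]
orientation: [3.139, -0.115, -0.001]
ft_force: [-0.3, 0.4, -1.0]
width: 34.9
grasp_force: 0.0
```

```bash
python3 - <<'E'
from h import *
c=carts()
for k in c: print(k,*c[k],sep='\n ')
pp((419.3,368.2,6.5),BAY[3])
E
```

```text
top
 ([564.1, -53.7], -0.06, 66)
 ([522.6, -49.7], 1.5, 76)
 ([420.2, 370.9], 0.1, 76)
 ([382.3, 360.0], -1.43, 77)
side
 ([418.5, 365.8], 0.14, 54)
 ([372.2, 339.4], -1.53, 52)
 ([582.9, 65.7], -0.02, 53)
 ([579.2, 15.0], -0.04, 64)
 ([528.5, 0.5], 1.5, 261)
 ([575.3, -36.3], -0.05, 67)
t 23.1 at [567.   46.5 118.9] yaw -4.2 tilt [-0.002 -0.    -1.   ] w 35.5
38 rows
[[0.15,[-0.43,-0.78,0.02],[0,0,-0.015]],[0.15,[-0.41,-0.78,0.02],[0,0,-0.015]],[0.15,[-0.39,-0.79,0.02],[0,0,-0.015]],[0.15,[-0.37,-0.8,0.02],[0,0,-0.015]],[0.15,[-0.35,-0.81,0.02],[0,0,-0.015]],[0.15,[-0.33,-0.82,0.03],[0,0,-0.015]],[0.15,[-0.31,-0.83,0.02],[0,0,-0.014]],[0.15,[-0.3,-0.84,0.03],[0,0,-0.015]]]
[[0.15,[-0,-0,0.62],[0,0,0]],[0.15,[-0,-0,0.62],[0,0,0]],[0.15,[-0,-0,0.62],[0,0,0]],[-1.0,[-0,-0,-0],[0,0,0]],[-1.0,[0,0,0],[0,0,0]],[-1.0,[0,0,0],[0,0,0]],[-1.0,[0,0,0],[0,0,0]],[-1.0,[0,0,0],[0,0,0]]]
[[-1.0,[0,0,0],[0,0,0]],[-1.0,[-0,-0,-0.69],[0,0,0]],[-1.0,[-0,-0,-0.69],[0,0,0]],[-1.0,[-0,-0,-0.68],[0,0,0]],[-1.0,[0.35,0.82,-0],[0,0,0.017]],[-1.0,[0.37,0.81,-0],[0,0,0.017]],[-1.0,[0.39,0.8,-0],[0,0,0.017]],[-1.0,[0.41,0.79,-0],[0,0,0.017]]]
[[-1.0,[0.43,0.78,-0],[0,0,0.017]],[-1.0,[0.45,0.77,-0],[0,0,0.017]],[-1.0,[0.46,0.76,-0],[0,0,0.017]],[-1.0,[0,0,0],[0,0,0]],[-1.0,[0,-0,0.62],[0,0,0]],[-1.0,[0,-0,0.62],[0,0,0]],[-1.0,[0,-0,0.2],[0,0,0]],[-1.0,[0,0,0],[0,0,0]]]
[[-0.2,[0,-0,-0],[0,0,0]],[-0.2,[0,0,0],[0,0,0]],[-0.2,[0,0,0],[0,0,0]],[-0.2,[0,0,0],[0,0,0]],[-0.2,[0,-0,-0.72],[0,0,0]],[-0.2,[0,-0,-0.72],[0,0,0]]]
```

Emit:
{"op": "apply_moves", "data": {
  "targets": [
    [0.15, [-0.43, -0.78, 0.02], [0, 0, -0.015]],
    [0.15, [-0.41, -0.78, 0.02], [0, 0, -0.015]],
    [0.15, [-0.39, -0.79, 0.02], [0, 0, -0.015]],
    [0.15, [-0.37, -0.8, 0.02], [0, 0, -0.015]],
    [0.15, [-0.35, -0.81, 0.02], [0, 0, -0.015]],
    [0.15, [-0.33, -0.82, 0.03], [0, 0, -0.015]],
    [0.15, [-0.31, -0.83, 0.02], [0, 0, -0.014]],
    [0.15, [-0.3, -0.84, 0.03], [0, 0, -0.015]]
  ]
}}

```text
t: 24.08
ee_pos: [419.0, 369.0, 109.9]
orientation: [3.135, 0.18, -0.003]
ft_force: [0.1, 0.5, -0.8]
width: 50.3
grasp_force: 0.0
```

Emit:
{"op": "apply_moves", "data": {
  "targets": [
    [0.15, [0, 0, 0.62], [0, 0, 0]],
    [0.15, [0, 0, 0.62], [0, 0, 0]],
    [0.15, [0, 0, 0.6], [0, 0, 0]],
    [-1, [0, 0, 0], [0, 0, 0]],
    [-1, [0, 0, 0], [0, 0, 0]],
    [-1, [0, 0, 0], [0, 0, 0]],
    [-1, [0, 0, 0], [0, 0, 0]],
    [-1, [0, 0, 0], [0, 0, 0]]
  ]
}}

```text
t: 25.08
ee_pos: [420.9, 368.7, 20.2]
orientation: [-3.135, -0.179, -0.002]
ft_force: [-1.3, -1.0, 7.8]
width: 13.5
grasp_force: 30.0
```

Emit:
{"op": "apply_moves", "data": {
  "targets": [
    [-1, [0, 0, 0], [0, 0, 0]],
    [-1, [0, 0, -0.69], [0, 0, 0]],
    [-1, [0, 0, -0.69], [0, 0, 0]],
    [-1, [0, 0, -0.68], [0, 0, 0]]
  ]
}}

```text
t: 25.58
ee_pos: [420.0, 368.0, 123.3]
orientation: [3.136, 0.179, -0.0]
ft_force: [-0.8, 0.3, -0.5]
width: 13.9
grasp_force: 30.0
```

Emit:
{"op": "apply_moves", "data": {
  "targets": [
    [-1, [0.35, 0.82, 0], [0, 0, 0.017]],
    [-1, [0.37, 0.81, 0], [0, 0, 0.017]],
    [-1, [0.39, 0.8, 0], [0, 0, 0.017]],
    [-1, [0.41, 0.79, 0], [0, 0, 0.017]],
    [-1, [0.43, 0.78, 0], [0, 0, 0.017]],
    [-1, [0.45, 0.77, 0], [0, 0, 0.017]],
    [-1, [0.46, 0.76, 0], [0, 0, 0.017]],
    [-1, [0, 0, 0], [0, 0, 0]]
  ]
}}

```text
t: 26.58
ee_pos: [573.9, 94.0, 122.3]
orientation: [3.139, -0.121, 0.001]
ft_force: [-0.6, 0.1, -1.1]
width: 14.0
grasp_force: 30.0
```

Emit:
{"op": "apply_moves", "data": {
  "targets": [
    [-1, [0, 0, 0.62], [0, 0, 0]],
    [-1, [0, 0, 0.62], [0, 0, 0]],
    [-1, [0, 0, 0.2], [0, 0, 0]],
    [-1, [0, 0, 0], [0, 0, 0]],
    [-0.2, [0, 0, 0], [0, 0, 0]],
    [-0.2, [0, 0, 0], [0, 0, 0]],
    [-0.2, [0, 0, 0], [0, 0, 0]]
  ]
}}

```text
t: 27.45
ee_pos: [572.9, 96.5, 50.5]
orientation: [-3.139, 0.115, -0.001]
ft_force: [0.4, 0.5, 0.9]
width: 35.1
grasp_force: 0.0
```

Emit:
{"op": "apply_moves", "data": {
  "targets": [
    [-0.2, [0, 0, 0], [0, 0, 0]],
    [-0.2, [0, 0, -0.72], [0, 0, 0]],
    [-0.2, [0, 0, -0.72], [0, 0, 0]],
    [-0.2, [0, -0.9, 0], [0, 0, 0]],
    [-0.2, [0, -0.9, 0], [0, 0, 0]],
    [-0.2, [0, -0.9, 0], [0, 0, 0]],
    [-0.2, [0, -0.9, 0], [0, 0, 0]],
    [-0.2, [0, 0, 0], [0, 0, 0]]
  ]
}}

```text
t: 28.45
ee_pos: [585.9, 278.8, 122.2]
orientation: [-3.139, 0.109, -0.001]
ft_force: [0.3, 0.3, -0.0]
width: 35.0
grasp_force: 0.0
```

```bash
python3 - <<'E'
from h import *
c=carts()
for k in c: print(k,*c[k],sep='\n ')
D={k:img(k) for k in('top','side')};out=[]
cx=(566.5+4,22)
for k,b in(('top',(195,160,120,100)),('side',(175,160,110,100))):
    s=4; x,y,w,h=b
    im=cv2.resize(D[k]['pixels'][y:y+h,x:x+w],None,fx=s,fy=s,interpolation=cv2.INTER_CUBIC)
    out.append(cv2.resize(im,(400,400*h//w)))
H=min(o.shape[0] for o in out);cv2.imwrite('pics/p2.png',np.hstack([o[:H] for o in out]))
p=ctrl.get_obs()
# paddle at home (431.7,97) yaw -5: pull along (sin5,cos5)
plan([(431.7,97,140,-5,-.2,1),(431.7,97,67,-5,-.2,2)])
E
```

```text
top
 ([576.0, 99.4], -0.07, 67)
 ([570.6, 48.7], -0.07, 69)
 ([567.5, -2.3], -0.08, 67)
 ([564.2, -53.6], -0.06, 67)
 ([533.9, 101.0], 1.5, 74)
 ([529.2, 50.3], 1.48, 73)
 ([525.7, 0.8], 1.51, 77)
 ([521.9, -50.2], 1.52, 73)
side
 ([585.7, 116.8], -0.05, 53)
 ([529.6, 23.6], 1.49, 330)
 ([584.1, 66.2], -0.03, 58)
 ([579.1, 15.2], -0.05, 65)
 ([576.1, -36.2], -0.03, 69)
t 28.6 at [585.6 274.8 122. ] yaw -4.2 tilt [-0.001 -0.001 -1.   ] w 35.0
11 rows
[[-0.2,[-0.47,0.63,-0.06],[0,0,0.001]],[-0.2,[-0.47,0.63,-0.06],[0,0,0.002]],[-0.2,[-0.46,0.63,-0.06],[0,0,0.001]],[-0.2,[-0.46,0.63,-0.06],[0,0,0.002]],[-0.2,[-0.46,0.63,-0.06],[0,0,0.001]],[-0.2,[-0.47,0.64,-0.06],[0,0,0.002]],[-0.2,[0,0,0],[0,0,0]],[-0.2,[0,-0,0.73],[0,0,-0]]]
[[-0.2,[0,-0,0.73],[0,0,-0]],[-0.2,[0,0,0],[0,0,0]],[-0.2,[0,0,0],[0,0,0]]]
```

View pics/p2.png

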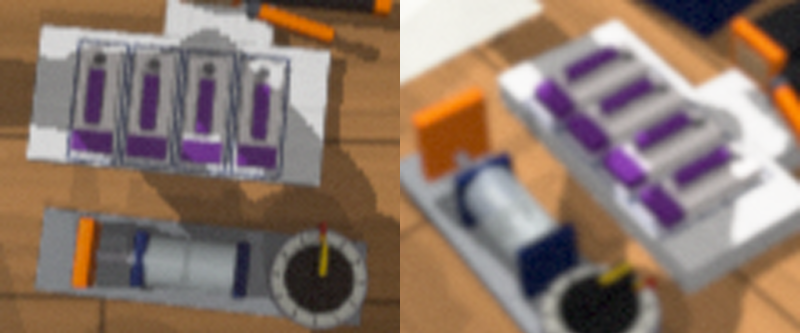

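Emit:
{"op": "apply_moves", "data": {
  "targets": [
    [-0.2, [-0.47, 0.63, -0.06], [0, 0, 0.001]],
    [-0.2, [-0.47, 0.63, -0.06], [0, 0, 0.002]],
    [-0.2, [-0.46, 0.63, -0.06], [0, 0, 0.001]],
    [-0.2, [-0.46, 0.63, -0.06], [0, 0, 0.002]],
    [-0.2, [-0.46, 0.63, -0.06], [0, 0, 0.001]],
    [-0.2, [-0.47, 0.64, -0.06], [0, 0, 0.002]],
    [-0.2, [0, 0, 0], [0, 0, 0]],
    [-0.2, [0, 0, 0.73], [0, 0, 0]]
  ]
}}

```text
t: 29.65
ee_pos: [435.1, 97.8, 105.6]
orientation: [-3.137, 0.14, -0.012]
ft_force: [0.4, 0.9, -0.6]
width: 35.3
grasp_force: 0.0
```

Emit:
{"op": "apply_moves", "data": {
  "targets": [
    [-0.2, [0, 0, 0.73], [0, 0, 0]],
    [-0.2, [0, 0, 0], [0, 0, 0]],
    [-1, [0, 0, 0], [0, 0, 0]],
    [-1, [0, 0, 0], [0, 0, 0]],
    [-1, [0, 0, 0], [0, 0, 0]],
    [-1, [0, 0, 0], [0, 0, 0]],
    [-1, [0, 0, 0], [0, 0, 0]]
  ]
}}

```text
t: 30.52
ee_pos: [433.0, 98.5, 68.3]
orientation: [-3.138, 0.138, -0.004]
ft_force: [-0.9, 3.6, 7.7]
width: 13.9
grasp_force: 30.0
```

Emit:
{"op": "apply_moves", "data": {
  "targets": [
    [-1, [0, -0.4, 0], [0, 0, 0]],
    [-1, [0, -0.4, 0], [0, 0, 0]],
    [-1, [0, -0.4, 0], [0, 0, 0]],
    [-1, [0, -0.06, 0], [0, 0, 0]],
    [-1, [0, 0, 0], [0, 0, 0]]
  ]
}}

```text
t: 31.15
ee_pos: [438.3, 158.5, 68.1]
orientation: [3.136, -0.134, 0.003]
ft_force: [3.9, -19.4, 9.3]
width: 14.0
grasp_force: 30.0
```

Emit:
{"op": "apply_moves", "data": {
  "targets": [
    [-1, [0, 0, 0], [0, 0, 0]],
    [-1, [0, 0, 0], [0, 0, 0]],
    [-1, [0, 0, 0], [0, 0, 0]],
    [-1, [0, 0, 0], [0, 0, 0]],
    [-1, [0, 0.4, 0], [0, 0, 0]],
    [-1, [0, 0.4, 0], [0, 0, 0]],
    [-1, [0, 0.4, 0], [0, 0, 0]],
    [-1, [0, 0.06, 0], [0, 0, 0]]
  ]
}}

```text
t: 32.15
ee_pos: [433.0, 98.2, 68.4]
orientation: [-3.136, 0.141, -0.004]
ft_force: [-2.5, 20.8, 7.7]
width: 13.7
grasp_force: 30.0
```

Emit:
{"op": "apply_moves", "data": {
  "targets": [
    [-1, [0, 0, 0], [0, 0, 0]],
    [-0.2, [0, 0, 0], [0, 0, 0]],
    [-0.2, [0, 0, 0], [0, 0, 0]],
    [-0.2, [0, 0, 0], [0, 0, 0]],
    [-0.2, [0, 0, 0], [0, 0, 0]],
    [-0.2, [0, 0, -0.8], [0, 0, 0]],
    [-0.2, [0, 0, -0.8], [0, 0, 0]],
    [1, [0, 0, -0.3], [0, 0, 0]]
  ]
}}

```text
t: 33.15
ee_pos: [432.9, 98.1, 164.0]
orientation: [-3.138, 0.137, -0.005]
ft_force: [-0.4, -0.1, -0.4]
width: 42.2
grasp_force: 0.0
```

Emit:
{"op": "apply_moves", "data": {
  "targets": [
    [1, [0, 0, 0], [0, 0, 0]],
    [1, [0, -0.9, 0], [0, 0, 0]],
    [1, [0, -0.9, 0], [0, 0, 0]],
    [1, [0, -0.9, 0], [0, 0, 0]],
    [1, [0, 0, 0], [0, 0, 0]],
    [1, [0, 0, 0], [0, 0, 0]]
  ]
}}

```text
t: 33.9
ee_pos: [442.5, 231.6, 160.6]
orientation: [3.137, -0.136, -0.004]
ft_force: [-0.6, 0.1, -0.3]
width: 88.0
grasp_force: 0.0
```

```bash
python3 - <<'E'
from h import *
D={k:img(k) for k in('top','side')};out=[]
for k in D:
    m=cv2.inRange(cv2.cvtColor(D[k]['pixels'],cv2.COLOR_BGR2HSV),(5,150,100),(18,255,255));n,l,s,ce=cv2.connectedComponentsWithStats(m)
    for i in range(1,n):
        if 8<s[i][4]<600: print(k,s[i].tolist(),ce[i].round(1),at(D[k],ce[i],80)[:2].round(1))
    for nm in('scanner_pinch','trigger'):
        for r in ctrl.pinpoint(nm,k)[:2] if nm!='trigger' else []: print(nm,k,round(r['score'],2),np.round(r['xy'],1),at(D[k],r['xy'],75)[:2].round(1))
    x,y,w,h=(240,145,100,60) if k=='top' else (245,155,100,60)
    out.append(cv2.resize(D[k]['pixels'][y:y+h,x:x+w],(800,480),interpolation=cv2.INTER_CUBIC)[:,:])
cv2.imwrite('pics/sc.png',cv2.resize(np.vstack(out),(500,600)))
print(ctrl.get_obs()['ee_pos'].round(1))
E
```

```text
top [185, 91, 10, 4, 12] [189.7  92.7] [862.8 205.2]
top [452, 94, 8, 7, 14] [455.8  97.4] [ 859.  -604.3]
top [89, 98, 6, 4, 10] [ 90.7 100. ] [835.  506.5]
top [183, 98, 16, 12, 35] [192.9 103.4] [828.4 193.8]
top [216, 99, 3, 7, 10] [217.1 102.3] [833.1 120.2]
top [162, 101, 5, 4, 9] [163.6 102.2] [831.  283.4]
top [338, 102, 7, 8, 14] [341.8 106.1] [ 826.2 -258.3]
top [431, 103, 8, 6, 16] [435.  105.8] [ 831.2 -539.9]
top [172, 104, 14, 6, 24] [177.1 107.5] [814.7 241.2]
top [204, 104, 5, 6, 10] [205.4 107.3] [816.7 155.2]
top [188, 106, 5, 4, 10] [189.9 107.7] [814.7 202.3]
top [212, 107, 6, 4, 13] [214.1 108.5] [813.3 128.7]
top [349, 106, 5, 6, 11] [350.8 108.7] [ 818.4 -285.4]
top [397, 107, 7, 7, 13] [399.8 109.5] [ 817.9 -433. ]
top [478, 106, 7, 7, 14] [480.8 108.9] [ 823.3 -677.1]
top [221, 108, 6, 7, 12] [224.4 111.6] [803.9  97.1]
top [228, 108, 5, 5, 11] [230.3 109.7] [810.   79.5]
top [240, 109, 8, 7, 20] [244.  111.9] [803.7  37.7]
top [314, 108, 9, 6, 14] [317.9 109.9] [ 813.2 -185.7]
top [175, 111, 9, 5, 20] [179.2 112.6] [798.7 234.1]
top [370, 111, 7, 6, 12] [373
[... 15437 characters left out ...]
 [  53.6 -479.7]
top [431, 379, 12, 5, 21] [436.7 381.4] [  51.3 -499. ]
top [377, 380, 6, 4, 9] [379.1 382.1] [  46.6 -343.9]
top [396, 380, 8, 4, 10] [398.9 382. ] [  47.9 -397.2]
scanner_pinch top 0.67 [291.4 163.3] [ 648.  -106.5]
scanner_pinch top 0.57 [223.1 232.7] [440.   90.4]
side [265, 164, 16, 17, 137] [272.4 171.5] [673.1   4.9]
side [37, 174, 19, 16, 42] [ 48.5 184. ] [147.6 398.4]
side [178, 184, 23, 25, 395] [189.  195.4] [426.8  88. ]
side [277, 184, 16, 22, 150] [284.9 193.6] [635.2 -86.9]
side [304, 197, 13, 16, 153] [310.1 204.1] [ 658.6 -162.7]
side [240, 236, 6, 3, 12] [243.1 237.1] [ 442.7 -128.4]
scanner_pinch side 0.83 [293.4 197.7] [ 645.4 -111.1]
[443.4 231.3 161.8]
```

View pics/sc.png

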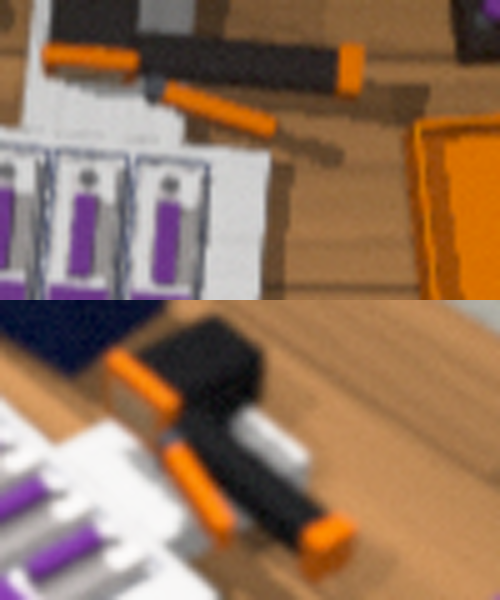

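```bash
python3 - <<'E'
from h import *
plan([(649,-107,165,85.8,1.,1),(649,-107,60,85.8,1.,1,40),(649,-107,60,85.8,-1.,8)])
E
```

```text
t 34.1 at [443.4 231.3 161.8] yaw -5.1 tilt [-0.001 -0.    -1.   ] w 88.1
24 rows
[[1.0,[0.47,0.64,-0.01],[0,0,-0.101]],[1.0,[0.36,0.7,-0.01],[0,0,-0.101]],[1.0,[0.25,0.75,-0.01],[0,0,-0.101]],[1.0,[0.12,0.78,-0],[0,0,-0.101]],[1.0,[0,0.79,-0.01],[0,0,-0.101]],[1.0,[-0.12,0.78,-0],[0,0,-0.101]],[1.0,[-0.25,0.75,-0.01],[0,0,-0.101]],[1.0,[-0.36,0.71,-0],[0,0,-0.101]]]
[[1.0,[-0.47,0.64,-0.01],[0,0,-0.101]],[1.0,[-0.57,0.56,-0],[0,0,-0.101]],[1.0,[0,0,0],[0,0,0]],[1.0,[-0,-0,0.7],[0,0,0]],[1.0,[-0,-0,0.7],[0,0,0]],[1.0,[-0,-0,0.7],[0,0,0]],[1.0,[0,0,0],[0,0,0]],[-1.0,[-0,-0,-0],[0,0,0]]]
[[-1.0,[0,0,0],[0,0,0]],[-1.0,[0,0,0],[0,0,0]],[-1.0,[0,0,0],[0,0,0]],[-1.0,[0,0,0],[0,0,0]],[-1.0,[0,0,0],[0,0,0]],[-1.0,[0,0,0],[0,0,0]],[-1.0,[0,0,0],[0,0,0]],[-1.0,[0,0,0],[0,0,0]]]
```

Emit:
{"op": "apply_moves", "data": {
  "targets": [
    [1, [0.47, 0.64, -0.01], [0, 0, -0.101]],
    [1, [0.36, 0.7, -0.01], [0, 0, -0.101]],
    [1, [0.25, 0.75, -0.01], [0, 0, -0.101]],
    [1, [0.12, 0.78, 0], [0, 0, -0.101]],
    [1, [0, 0.79, -0.01], [0, 0, -0.101]],
    [1, [-0.12, 0.78, 0], [0, 0, -0.101]],
    [1, [-0.25, 0.75, -0.01], [0, 0, -0.101]],
    [1, [-0.36, 0.71, 0], [0, 0, -0.101]]
  ]
}}

```text
t: 35.1
ee_pos: [608.7, -39.7, 164.8]
orientation: [2.605, 1.755, 0.0]
ft_force: [0.3, -0.3, 0.3]
width: 87.6
grasp_force: 0.0
```

Emit:
{"op": "apply_moves", "data": {
  "targets": [
    [1, [-0.47, 0.64, -0.01], [0, 0, -0.101]],
    [1, [-0.57, 0.56, 0], [0, 0, -0.101]],
    [1, [0, 0, 0], [0, 0, 0]],
    [1, [0, 0, 0], [0, 0, 0]]
  ]
}}

```text
t: 35.6
ee_pos: [649.0, -105.8, 164.8]
orientation: [-2.302, -2.137, 0.001]
ft_force: [-0.8, 0.4, -0.3]
width: 87.7
grasp_force: 0.0
```

Emit:
{"op": "apply_moves", "data": {
  "targets": [
    [1, [0, 0, 0.7], [0, 0, 0]],
    [1, [0, 0, 0.7], [0, 0, 0]],
    [1, [0, 0, 0.7], [0, 0, 0]],
    [1, [0, 0, 0], [0, 0, 0]]
  ]
}}

```text
t: 36.1
ee_pos: [647.1, -104.2, 57.7]
orientation: [-2.296, -2.137, 0.006]
ft_force: [0.4, 0.5, 0.3]
width: 88.2
grasp_force: 0.0
```

Emit:
{"op": "apply_moves", "data": {
  "targets": [
    [-1, [0, 0, 0], [0, 0, 0]],
    [-1, [0, 0, 0], [0, 0, 0]],
    [-1, [0, 0, 0], [0, 0, 0]],
    [-1, [0, 0, 0], [0, 0, 0]],
    [-1, [0, 0, 0], [0, 0, 0]],
    [-1, [0, 0, 0], [0, 0, 0]],
    [-1, [0, 0, 0], [0, 0, 0]],
    [-1, [0, 0, 0], [0, 0, 0]]
  ]
}}

```text
t: 37.1
ee_pos: [659.4, -106.4, 61.1]
orientation: [2.288, 2.13, 0.02]
ft_force: [32.5, -1.1, -26.1]
width: 39.4
grasp_force: 30.0
```

Emit:
{"op": "apply_moves", "data": {
  "targets": [
    [-1, [0, 0, 0], [0, 0, 0]],
    [-1, [0, 0, 0], [0, 0, 0]],
    [-1, [0, 0.1, 0], [0, 0, 0]],
    [1, [0, 0.08, 0], [0, 0, 0]],
    [1, [0, 0, 0], [0, 0, 0]],
    [1, [0, 0, 0], [0, 0, 0]],
    [1, [0, 0, 0], [0, 0, 0]],
    [1, [0, 0, 0], [0, 0, 0]]
  ]
}}

```text
t: 38.1
ee_pos: [659.3, -106.5, 60.4]
orientation: [2.299, 2.14, 0.001]
ft_force: [0.6, 0.1, 0.0]
width: 85.2
grasp_force: 0.0
```

Emit:
{"op": "apply_moves", "data": {
  "targets": [
    [1, [0, 0, -0.7], [0, 0, 0]],
    [1, [0, 0, -0.7], [0, 0, 0]],
    [1, [0, 0, -0.7], [0, 0, 0]],
    [0, [0, 0.8, 0], [0, 0, 0.1]],
    [0, [0, 0, 0], [0, 0, 0.1]],
    [0, [0, 0, 0], [0, 0, 0.1]],
    [0, [0, 0, 0], [0, 0, 0.1]],
    [0, [0, 0, 0], [0, 0, 0.1]]
  ]
}}

```text
t: 39.1
ee_pos: [699.1, -109.4, 165.3]
orientation: [2.946, 1.09, 0.001]
ft_force: [-0.3, 0.5, -0.1]
width: 44.5
grasp_force: 0.0
```

Emit:
{"op": "apply_moves", "data": {
  "targets": [
    [0, [0, 0, 0], [0, 0, 0.1]],
    [0, [0, 0, 0], [0, 0, 0.1]],
    [0, [0, 0, 0], [0, 0, 0.1]],
    [0, [0, 0, 0], [0, 0, 0.1]],
    [0, [0, 0, 0], [0, 0, 0.1]],
    [0, [0, 0, 0], [0, 0, 0]],
    [0, [0, 0, 0], [0, 0, 0]]
  ]
}}

```text
t: 39.98
ee_pos: [698.9, -109.2, 165.3]
orientation: [3.14, -0.108, 0.001]
ft_force: [-0.6, 0.2, 0.9]
width: 43.9
grasp_force: 0.0
```

```bash
python3 - <<'E'
from h import *
c=carts()
for k in c: print(k,*c[k],sep='\n ')
D={k:img(k) for k in('top','side')}
for k in D:
    for r in ctrl.masks_of('tray',k)[:1]:
        rg=r['region'].astype(np.uint8); n=max(cv2.findContours(rg,cv2.RETR_EXTERNAL,cv2.CHAIN_APPROX_NONE)[0],key=cv2.contourArea)
        W=np.array([at(D[k],q,40)[:2] for q in n[:,0]],np.float32);print(k,round(r['score'],2),cv2.minAreaRect(W))
cv2.imwrite('pics/mid.png',np.vstack([cv2.resize(D[k]['pixels'][130:280],(800,300),interpolation=cv2.INTER_CUBIC)[:, :] for k in D]))
print(ctrl.get_obs()['ee_pos'].round(1),ctrl.get_obs()['width'])
E
```

```text
top
 ([575.6, 99.6], -0.08, 71)
 ([570.7, 48.5], -0.06, 75)
 ([570.4, -1.2], -0.15, 53)
 ([533.7, 100.3], 1.46, 77)
 ([529.2, 50.1], 1.5, 75)
 ([526.3, 11.1], -0.16, 33)
side
 ([586.6, 117.2], -0.0, 54)
 ([583.6, 67.6], -0.01, 69)
 ([530.1, 24.2], 1.49, 339)
 ([579.3, 16.2], -0.04, 73)
 ([575.6, -35.2], -0.05, 80)
top 0.67 ((633.3375244140625, 60.191280364990234), (177.32933044433594, 254.64599609375), 84.13784790039062)
side 0.7 ((510.0339660644531, -310.94207763671875), (279.0340270996094, 189.15249633789062), 5.292718887329102)
[ 698.8 -109.1  165.2] 43.96724960992352
```

View pics/mid.png

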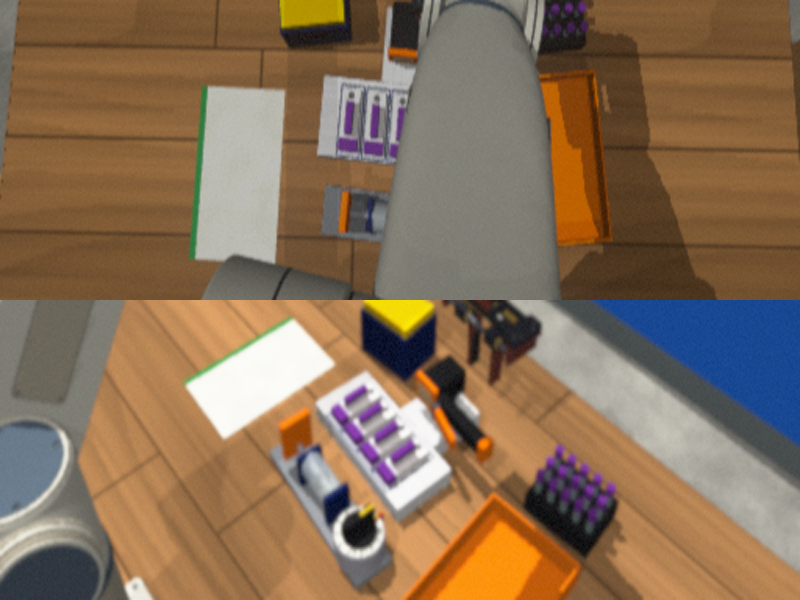

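```bash
cat >> h.py <<'E'
SLOT=[(577,-340,6),(568.5,-260,6),(461.5,-352,6),(453,-272,6)]
def clr(i,j): pp(BAY[i],SLOT[j],zp=48,zb=25,jo=-.2,jr=-.2,hover=130,safe=140)
E
python3 -c "
from h import *
clr(0,0)"
```

```text
t 40.3 at [ 698.8 -109.1  165.2] yaw -4.1 tilt [-0. -0. -1.] w 44.0
35 rows
[[-0.2,[-0.71,-0.23,0.18],[0,0,0]],[-0.2,[-0.71,-0.23,0.17],[0,0,0.001]],[-0.2,[-0.7,-0.23,0.18],[0,0,0]],[-0.2,[-0.71,-0.23,0.17],[0,0,0.001]],[-0.2,[0,-0,0.82],[0,0,-0]],[-0.2,[0,-0,0.82],[0,0,-0]],[-1.0,[0,-0,0],[0,0,-0]],[-1.0,[0,0,0],[0,0,0]]]
[[-1.0,[0,0,0],[0,0,0]],[-1.0,[0,0,0],[0,0,0]],[-1.0,[0,0,0],[0,0,0]],[-1.0,[0,0,0],[0,0,0]],[-1.0,[0,-0,-0.61],[0,0,-0]],[-1.0,[0,-0,-0.61],[0,0,-0]],[-1.0,[0,-0,-0.62],[0,0,-0]],[-1.0,[0.11,0.81,0],[0,0,-0.016]]]
[[-1.0,[0.09,0.82,0],[0,0,-0.016]],[-1.0,[0.06,0.82,0],[0,0,-0.016]],[-1.0,[0.04,0.82,0],[0,0,-0.016]],[-1.0,[0.02,0.82,0],[0,0,-0.017]],[-1.0,[0.01,0.82,0],[0,0,-0.016]],[-1.0,[-0.02,0.82,0],[0,0,-0.017]],[-1.0,[0,0,0],[0,0,0]],[-1.0,[-0,0,0.7],[0,0,0]]]
[[-1.0,[-0,0,0.7],[0,0,0]],[-1.0,[-0,0,0.7],[0,0,0]],[-1.0,[-0,0,0.2],[0,0,0]],[-1.0,[0,0,0],[0,0,0]],[-0.2,[-0,0,0],[0,0,0]],[-0.2,[0,0,0],[0,0,0]],[-0.2,[0,0,0],[0,0,0]],[-0.2,[0,0,0],[0,0,0]]]
[[-0.2,[-0,0,-0.77],[0,0,0]],[-0.2,[-0,0,-0.76],[0,0,0]],[-0.2,[-0,0,-0.77],[0,0,0]]]
```

Emit:
{"op": "apply_moves", "data": {
  "targets": [
    [-0.2, [-0.71, -0.23, 0.18], [0, 0, 0]],
    [-0.2, [-0.71, -0.23, 0.17], [0, 0, 0.001]],
    [-0.2, [-0.7, -0.23, 0.18], [0, 0, 0]],
    [-0.2, [-0.71, -0.23, 0.17], [0, 0, 0.001]],
    [-0.2, [0, 0, 0], [0, 0, 0]],
    [-0.2, [0, 0, 0.82], [0, 0, 0]],
    [-0.2, [0, 0, 0.82], [0, 0, 0]],
    [-1, [0, 0, 0], [0, 0, 0]]
  ]
}}

```text
t: 41.28
ee_pos: [561.1, -53.3, 46.6]
orientation: [-3.139, 0.117, 0.004]
ft_force: [0.1, -0.2, -1.0]
width: 28.2
grasp_force: 0.0
```

Emit:
{"op": "apply_moves", "data": {
  "targets": [
    [-1, [0, 0, 0], [0, 0, 0]],
    [-1, [0, 0, 0], [0, 0, 0]],
    [-1, [0, 0, 0], [0, 0, 0]],
    [-1, [0, 0, 0], [0, 0, 0]],
    [-1, [0, 0, -0.61], [0, 0, 0]],
    [-1, [0, 0, -0.61], [0, 0, 0]],
    [-1, [0, 0, -0.62], [0, 0, 0]]
  ]
}}

```text
t: 42.15
ee_pos: [560.7, -52.9, 141.3]
orientation: [-3.139, 0.117, 0.0]
ft_force: [-0.3, -0.4, -0.1]
width: 13.6
grasp_force: 30.0
```

Emit:
{"op": "apply_moves", "data": {
  "targets": [
    [-1, [0.11, 0.81, 0], [0, 0, -0.016]],
    [-1, [0.09, 0.82, 0], [0, 0, -0.016]],
    [-1, [0.06, 0.82, 0], [0, 0, -0.016]],
    [-1, [0.04, 0.82, 0], [0, 0, -0.016]],
    [-1, [0.02, 0.82, 0], [0, 0, -0.017]],
    [-1, [0.01, 0.82, 0], [0, 0, -0.016]],
    [-1, [-0.02, 0.82, 0], [0, 0, -0.017]],
    [-1, [0, 0, 0], [0, 0, 0]]
  ]
}}

```text
t: 43.15
ee_pos: [576.7, -342.5, 140.3]
orientation: [3.137, 0.159, 0.001]
ft_force: [0.4, 0.2, -0.6]
width: 13.7
grasp_force: 30.0
```

Emit:
{"op": "apply_moves", "data": {
  "targets": [
    [-1, [0, 0, 0.7], [0, 0, 0]],
    [-1, [0, 0, 0.7], [0, 0, 0]],
    [-1, [0, 0, 0.7], [0, 0, 0]],
    [-1, [0, 0, 0.2], [0, 0, 0]],
    [-1, [0, 0, 0], [0, 0, 0]],
    [-0.2, [0, 0, 0], [0, 0, 0]],
    [-0.2, [0, 0, 0], [0, 0, 0]],
    [-0.2, [0, 0, 0], [0, 0, 0]]
  ]
}}

```text
t: 44.15
ee_pos: [577.1, -340.0, 25.7]
orientation: [3.137, 0.164, 0.001]
ft_force: [0.3, -0.7, 0.5]
width: 34.4
grasp_force: 0.0
```

Emit:
{"op": "apply_moves", "data": {
  "targets": [
    [-0.2, [0, 0, 0], [0, 0, 0]],
    [-0.2, [0, 0, -0.77], [0, 0, 0]],
    [-0.2, [0, 0, -0.76], [0, 0, 0]],
    [-0.2, [0, 0, -0.77], [0, 0, 0]],
    [-0.2, [0, -0.9, 0], [0, 0, 0]],
    [-0.2, [0, -0.9, 0], [0, 0, 0]],
    [-0.2, [0, -0.9, 0], [0, 0, 0]],
    [-0.2, [0, -0.9, 0], [0, 0, 0]]
  ]
}}

```text
t: 45.15
ee_pos: [557.9, -159.6, 140.4]
orientation: [3.137, 0.163, 0.001]
ft_force: [1.2, 0.2, 0.0]
width: 34.9
grasp_force: 0.0
```

Emit:
{"op": "apply_moves", "data": {
  "targets": [
    [-0.2, [0, 0, 0], [0, 0, 0]],
    [-0.2, [0, 0, 0], [0, 0, 0]]
  ]
}}

```text
t: 45.4
ee_pos: [558.6, -161.3, 140.4]
orientation: [3.137, 0.165, 0.001]
ft_force: [0.2, -0.4, 0.2]
width: 35.0
grasp_force: 0.0
```

```bash
python3 - <<'E'
from h import *
c=carts()
for k in c: print(k,*c[k],sep='\n ')
D={k:img(k) for k in('top','side')}
cv2.imwrite('pics/c1.png',np.hstack([cv2.resize(D['top']['pixels'][145:265,300:400],(400,480),interpolation=cv2.INTER_CUBIC),cv2.resize(D['side']['pixels'][160:340,210:390],(400,400))[:400].repeat(1,0) if 0 else cv2.resize(D['side']['pixels'][190:340,230:380],(400,480))]))
clr(1,1)
E
```

```text
top
 ([575.6, 99.6], -0.08, 71)
 ([570.5, 48.6], -0.06, 74)
 ([567.1, -2.5], -0.06, 71)
 ([533.7, 100.3], 1.46, 77)
 ([529.1, 49.9], 1.47, 76)
 ([525.5, 0.7], 1.54, 77)
side
 ([586.8, 117.0], -0.01, 55)
 ([583.8, 67.4], -0.01, 70)
 ([531.9, 49.8], 1.49, 240)
 ([579.0, 16.0], -0.02, 74)
 ([574.1, -340.6], 0.1, 76)
 ([524.5, -352.0], -1.53, 109)
t 45.6 at [ 558.3 -162.   140.1] yaw 5.9 tilt [ 0. -0. -1.] w 35.5
34 rows
[[-0.2,[0.11,-0.79,0.05],[0,0,0.028]],[-0.2,[0.08,-0.79,0.05],[0,0,0.028]],[-0.2,[0.04,-0.79,0.05],[0,0,0.028]],[-0.2,[0.01,-0.79,0.05],[0,0,0.028]],[-0.2,[0,-0,0.82],[0,0,0]],[-0.2,[0,-0,0.82],[0,0,0]],[-1.0,[0,-0,0],[0,0,0]],[-1.0,[0,0,0],[0,0,0]]]
[[-1.0,[0,0,0],[0,0,0]],[-1.0,[0,0,0],[0,0,0]],[-1.0,[0,0,0],[0,0,0]],[-1.0,[0,0,0],[0,0,0]],[-1.0,[0,-0,-0.61],[0,0,0]],[-1.0,[0,-0,-0.61],[0,0,0]],[-1.0,[0,-0,-0.62],[0,0,0]],[-1.0,[0.08,0.85,0],[0,0,-0.019]]]
[[-1.0,[0.05,0.85,0],[0,0,-0.019]],[-1.0,[0.02,0.86,0],[0,0,-0.019]],[-1.0,[-0,0.86,0],[0,0,-0.019]],[-1.0,[-0.03,0.85,0],[0,0,-0.019]],[-1.0,[-0.05,0.85,0],[0,0,-0.018]],[-1.0,[0,0,0],[0,0,0]],[-1.0,[0,0,0.7],[0,0,-0]],[-1.0,[0,0,0.7],[0,0,-0]]]
[[-1.0,[0,0,0.7],[0,0,-0]],[-1.0,[0,0,0.2],[0,0,-0]],[-1.0,[0,0,0],[0,0,0]],[-0.2,[0,0,0],[0,0,-0]],[-0.2,[0,0,0],[0,0,0]],[-0.2,[0,0,0],[0,0,0]],[-0.2,[0,0,0],[0,0,0]],[-0.2,[0,0,-0.77],[0,0,-0]]]
[[-0.2,[0,0,-0.76],[0,0,-0]],[-0.2,[0,0,-0.77],[0,0,-0]]]
```

View pics/c1.png

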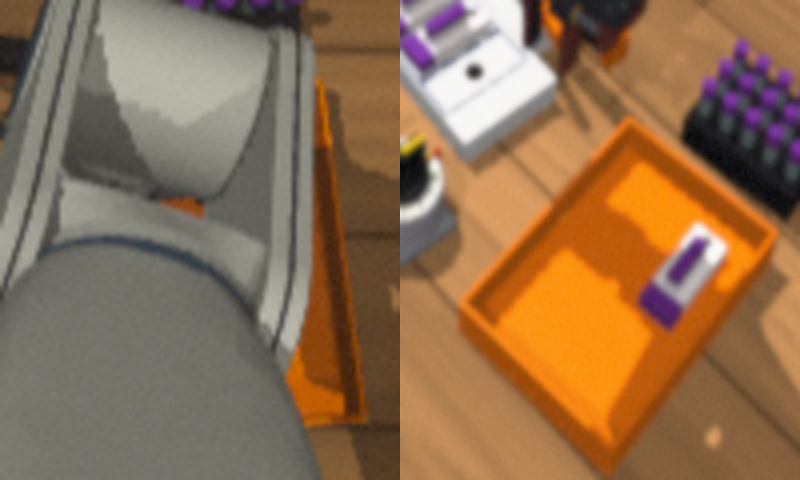

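The cartridge lies flat in the tray with room (right panel about (685,275)); the others are still in bays 1–3.

Emit:
{"op": "apply_moves", "data": {
  "targets": [
    [-0.2, [0.11, -0.79, 0.05], [0, 0, 0.028]],
    [-0.2, [0.08, -0.79, 0.05], [0, 0, 0.028]],
    [-0.2, [0.04, -0.79, 0.05], [0, 0, 0.028]],
    [-0.2, [0.01, -0.79, 0.05], [0, 0, 0.028]],
    [-0.2, [0, 0, 0], [0, 0, 0]],
    [-0.2, [0, 0, 0.82], [0, 0, 0]],
    [-0.2, [0, 0, 0.82], [0, 0, 0]],
    [-1, [0, 0, 0], [0, 0, 0]]
  ]
}}

```text
t: 46.6
ee_pos: [563.5, -3.7, 46.2]
orientation: [3.139, -0.114, -0.004]
ft_force: [-0.0, -0.5, -0.2]
width: 28.6
grasp_force: 0.0
```

Emit:
{"op": "apply_moves", "data": {
  "targets": [
    [-1, [0, 0, 0], [0, 0, 0]],
    [-1, [0, 0, 0], [0, 0, 0]],
    [-1, [0, 0, 0], [0, 0, 0]],
    [-1, [0, 0, 0], [0, 0, 0]],
    [-1, [0, 0, -0.61], [0, 0, 0]],
    [-1, [0, 0, -0.61], [0, 0, 0]],
    [-1, [0, 0, -0.62], [0, 0, 0]]
  ]
}}

```text
t: 47.48
ee_pos: [563.8, -2.2, 141.2]
orientation: [3.14, -0.112, -0.0]
ft_force: [-0.2, -0.5, -1.4]
width: 13.8
grasp_force: 30.0
```

Emit:
{"op": "apply_moves", "data": {
  "targets": [
    [-1, [0.08, 0.85, 0], [0, 0, -0.019]],
    [-1, [0.05, 0.85, 0], [0, 0, -0.019]],
    [-1, [0.02, 0.86, 0], [0, 0, -0.019]],
    [-1, [0, 0.86, 0], [0, 0, -0.019]],
    [-1, [-0.03, 0.85, 0], [0, 0, -0.019]],
    [-1, [-0.05, 0.85, 0], [0, 0, -0.018]],
    [-1, [0, 0, 0], [0, 0, 0]]
  ]
}}

```text
t: 48.35
ee_pos: [568.3, -261.2, 140.3]
orientation: [3.137, 0.162, 0.001]
ft_force: [0.2, 0.5, -0.5]
width: 13.9
grasp_force: 30.0
```

Emit:
{"op": "apply_moves", "data": {
  "targets": [
    [-1, [0, 0, 0.7], [0, 0, 0]],
    [-1, [0, 0, 0.7], [0, 0, 0]],
    [-1, [0, 0, 0.7], [0, 0, 0]],
    [-1, [0, 0, 0.2], [0, 0, 0]],
    [-1, [0, 0, 0], [0, 0, 0]],
    [-0.2, [0, 0, 0], [0, 0, 0]],
    [-0.2, [0, 0, 0], [0, 0, 0]],
    [-0.2, [0, 0, 0], [0, 0, 0]]
  ]
}}

```text
t: 49.35
ee_pos: [568.7, -258.8, 25.9]
orientation: [3.137, 0.166, 0.002]
ft_force: [-0.5, -0.1, -0.0]
width: 35.0
grasp_force: 0.0
```

Emit:
{"op": "apply_moves", "data": {
  "targets": [
    [-0.2, [0, 0, 0], [0, 0, 0]],
    [-0.2, [0, 0, -0.77], [0, 0, 0]],
    [-0.2, [0, 0, -0.76], [0, 0, 0]],
    [-0.2, [0, 0, -0.77], [0, 0, 0]],
    [-0.2, [0, -0.9, 0], [0, 0, 0]],
    [-0.2, [0, -0.9, 0], [0, 0, 0]],
    [-0.2, [0, 0, 0], [0, 0, 0]],
    [-0.2, [0, 0, 0], [0, 0, 0]]
  ]
}}

```text
t: 50.35
ee_pos: [559.1, -169.6, 140.4]
orientation: [3.137, 0.167, 0.001]
ft_force: [0.8, -0.3, 0.4]
width: 34.9
grasp_force: 0.0
```

```bash
python3 - <<'E'
from h import *
c=carts()
for k in c: print(k,*c[k],sep='\n ')
clr(2,2)
E
```

```text
top
 ([575.6, 99.7], -0.08, 70)
 ([570.6, 48.8], -0.06, 72)
 ([533.8, 100.2], 1.46, 76)
 ([529.2, 50.1], 1.5, 75)
side
 ([586.9, 117.0], 0.01, 53)
 ([583.6, 67.6], -0.01, 69)
 ([534.0, 76.2], 1.47, 151)
 ([567.4, -259.9], 0.12, 69)
 ([517.9, -272.5], -1.57, 100)
 ([573.8, -340.7], 0.09, 78)
 ([524.5, -352.0], -1.51, 111)
t 50.5 at [ 559.1 -170.2  140.2] yaw 6.0 tilt [ 0. -0. -1.] w 34.8
39 rows
[[-0.2,[0.13,-0.86,0.04],[0,0,0.023]],[-0.2,[0.09,-0.86,0.04],[0,0,0.023]],[-0.2,[0.06,-0.87,0.04],[0,0,0.023]],[-0.2,[0.04,-0.86,0.04],[0,0,0.022]],[-0.2,[0,-0.87,0.04],[0,0,0.023]],[-0.2,[0,0,0.82],[0,0,-0]],[-0.2,[0,0,0.82],[0,0,-0]],[-1.0,[0,0,0],[0,0,-0]]]
[[-1.0,[0,0,0],[0,0,0]],[-1.0,[0,0,0],[0,0,0]],[-1.0,[0,0,0],[0,0,0]],[-1.0,[0,0,0],[0,0,0]],[-1.0,[0,0,0],[0,0,0]],[-1.0,[0,0,-0.61],[0,0,-0]],[-1.0,[0,0,-0.61],[0,0,-0]],[-1.0,[0,0,-0.62],[0,0,-0]]]
[[-1.0,[-0.15,0.81,0],[0,0,-0.011]],[-1.0,[-0.17,0.81,0],[0,0,-0.011]],[-1.0,[-0.18,0.8,0],[0,0,-0.011]],[-1.0,[-0.2,0.8,0],[0,0,-0.012]],[-1.0,[-0.21,0.8,0],[0,0,-0.011]],[-1.0,[-0.22,0.79,0],[0,0,-0.012]],[-1.0,[-0.24,0.79,0],[0,0,-0.011]],[-1.0,[-0.25,0.79,0],[0,0,-0.012]]]
[[-1.0,[-0.27,0.78,0],[0,0,-0.011]],[-1.0,[-0.28,0.78,0],[0,0,-0.012]],[-1.0,[0,0,0],[0,0,0]],[-1.0,[-0,-0,0.7],[0,0,0]],[-1.0,[-0,-0,0.7],[0,0,0]],[-1.0,[-0,-0,0.7],[0,0,0]],[-1.0,[-0,-0,0.2],[0,0,0]],[-1.0,[0,0,0],[0,0,0]]]
[[-0.2,[-0,-0,0],[0,0,0]],[-0.2,[0,0,0],[0,0,0]],[-0.2,[0,0,0],[0,0,0]],[-0.2,[0,0,0],[0,0,0]],[-0.2,[-0,-0,-0.77],[0,0,0]],[-0.2,[-0,-0,-0.76],[0,0,0]],[-0.2,[-0,-0,-0.77],[0,0,0]]]
```

Emit:
{"op": "apply_moves", "data": {
  "targets": [
    [-0.2, [0.13, -0.86, 0.04], [0, 0, 0.023]],
    [-0.2, [0.09, -0.86, 0.04], [0, 0, 0.023]],
    [-0.2, [0.06, -0.87, 0.04], [0, 0, 0.023]],
    [-0.2, [0.04, -0.86, 0.04], [0, 0, 0.022]],
    [-0.2, [0, -0.87, 0.04], [0, 0, 0.023]],
    [-0.2, [0, 0, 0], [0, 0, 0]],
    [-0.2, [0, 0, 0.82], [0, 0, 0]],
    [-0.2, [0, 0, 0.82], [0, 0, 0]]
  ]
}}

```text
t: 51.45
ee_pos: [568.5, 46.0, 47.8]
orientation: [3.139, -0.116, 0.003]
ft_force: [0.2, -0.3, 0.0]
width: 35.1
grasp_force: 0.0
```

Emit:
{"op": "apply_moves", "data": {
  "targets": [
    [-1, [0, 0, 0], [0, 0, 0]],
    [-1, [0, 0, 0], [0, 0, 0]],
    [-1, [0, 0, 0], [0, 0, 0]],
    [-1, [0, 0, 0], [0, 0, 0]],
    [-1, [0, 0, 0], [0, 0, 0]],
    [-1, [0, 0, -0.61], [0, 0, 0]],
    [-1, [0, 0, -0.61], [0, 0, 0]],
    [-1, [0, 0, -0.62], [0, 0, 0]]
  ]
}}

```text
t: 52.45
ee_pos: [567.2, 47.6, 141.2]
orientation: [3.139, -0.114, -0.0]
ft_force: [1.0, 0.1, -0.4]
width: 13.8
grasp_force: 30.0
```

Emit:
{"op": "apply_moves", "data": {
  "targets": [
    [-1, [-0.15, 0.81, 0], [0, 0, -0.011]],
    [-1, [-0.17, 0.81, 0], [0, 0, -0.011]],
    [-1, [-0.18, 0.8, 0], [0, 0, -0.011]],
    [-1, [-0.2, 0.8, 0], [0, 0, -0.012]],
    [-1, [-0.21, 0.8, 0], [0, 0, -0.011]],
    [-1, [-0.22, 0.79, 0], [0, 0, -0.012]],
    [-1, [-0.24, 0.79, 0], [0, 0, -0.011]],
    [-1, [-0.25, 0.79, 0], [0, 0, -0.012]]
  ]
}}

```text
t: 53.45
ee_pos: [482.3, -272.4, 140.4]
orientation: [3.139, 0.111, 0.001]
ft_force: [1.0, 0.4, -1.4]
width: 14.0
grasp_force: 30.0
```

Emit:
{"op": "apply_moves", "data": {
  "targets": [
    [-1, [-0.27, 0.78, 0], [0, 0, -0.011]],
    [-1, [-0.28, 0.78, 0], [0, 0, -0.012]],
    [-1, [0, 0, 0], [0, 0, 0]],
    [-1, [0, 0, 0.7], [0, 0, 0]],
    [-1, [0, 0, 0.7], [0, 0, 0]],
    [-1, [0, 0, 0.7], [0, 0, 0]],
    [-1, [0, 0, 0.2], [0, 0, 0]],
    [-1, [0, 0, 0], [0, 0, 0]]
  ]
}}

```text
t: 54.45
ee_pos: [461.6, -350.4, 25.2]
orientation: [-3.136, -0.167, 0.001]
ft_force: [0.4, 0.1, 0.1]
width: 13.7
grasp_force: 30.0
```

Emit:
{"op": "apply_moves", "data": {
  "targets": [
    [-0.2, [0, 0, 0], [0, 0, 0]],
    [-0.2, [0, 0, 0], [0, 0, 0]],
    [-0.2, [0, 0, 0], [0, 0, 0]],
    [-0.2, [0, 0, 0], [0, 0, 0]],
    [-0.2, [0, 0, -0.77], [0, 0, 0]],
    [-0.2, [0, 0, -0.76], [0, 0, 0]],
    [-0.2, [0, 0, -0.77], [0, 0, 0]],
    [-0.2, [0, 0, 0], [0, 0, 0]]
  ]
}}

```text
t: 55.45
ee_pos: [463.1, -352.6, 143.3]
orientation: [3.133, 0.166, 0.007]
ft_force: [0.1, -0.3, -0.1]
width: 35.4
grasp_force: 0.0
```

Emit:
{"op": "apply_moves", "data": {
  "targets": [
    [-0.2, [0.4, -0.8, 0], [0, 0, 0]],
    [-0.2, [0.4, -0.8, 0], [0, 0, 0]],
    [-0.2, [0.4, -0.8, 0], [0, 0, 0]],
    [-0.2, [0.4, -0.8, 0], [0, 0, 0]],
    [-0.2, [0, 0, 0], [0, 0, 0]],
    [-0.2, [0, 0, 0], [0, 0, 0]]
  ]
}}

```text
t: 56.2
ee_pos: [523.5, -183.8, 139.4]
orientation: [-3.137, -0.167, 0.002]
ft_force: [-0.5, -0.9, -1.1]
width: 35.0
grasp_force: 0.0
```

```bash
python3 - <<'E'
from h import *
c=carts()
for k in c: print(k,*c[k],sep='\n ')
clr(3,3)
E
```

```text
top
 ([575.9, 99.6], -0.07, 69)
 ([533.7, 100.3], 1.46, 77)
side
 ([586.9, 117.0], 0.01, 53)
 ([536.0, 100.7], 1.33, 70)
 ([567.8, -259.7], 0.14, 76)
 ([517.9, -272.6], -1.53, 101)
 ([575.1, -340.7], 0.1, 76)
 ([524.4, -352.2], -1.5, 110)
 ([461.6, -352.1], 0.12, 105)
 ([415.2, -363.2], -1.49, 115)
t 56.3 at [ 523.5 -184.5  139.7] yaw 6.0 tilt [-0.001  0.    -1.   ] w 35.0
40 rows
[[-0.2,[0.22,-0.78,0.03],[0,0,0.016]],[-0.2,[0.2,-0.79,0.03],[0,0,0.016]],[-0.2,[0.18,-0.79,0.03],[0,0,0.016]],[-0.2,[0.16,-0.8,0.03],[0,0,0.016]],[-0.2,[0.14,-0.8,0.02],[0,0,0.016]],[-0.2,[0.13,-0.81,0.03],[0,0,0.017]],[-0.2,[0.1,-0.81,0.02],[0,0,0.016]],[-0.2,[0,0,0.82],[0,0,0]]]
[[-0.2,[0,0,0.82],[0,0,0]],[-1.0,[0,0,0],[0,0,0]],[-1.0,[0,0,0],[0,0,0]],[-1.0,[0,0,0],[0,0,0]],[-1.0,[0,0,0],[0,0,0]],[-1.0,[0,0,0],[0,0,0]],[-1.0,[0,0,0],[0,0,0]],[-1.0,[0,0,-0.61],[0,0,0]]]
[[-1.0,[0,0,-0.61],[0,0,0]],[-1.0,[0,0,-0.62],[0,0,0]],[-1.0,[-0.2,0.84,0],[0,0,-0.013]],[-1.0,[-0.22,0.83,0],[0,0,-0.012]],[-1.0,[-0.24,0.83,0],[0,0,-0.013]],[-1.0,[-0.25,0.82,0],[0,0,-0.012]],[-1.0,[-0.27,0.82,0],[0,0,-0.013]],[-1.0,[-0.29,0.81,0],[0,0,-0.012]]]
[[-1.0,[-0.3,0.8,0],[0,0,-0.013]],[-1.0,[-0.32,0.8,0],[0,0,-0.012]],[-1.0,[-0.33,0.79,0],[0,0,-0.013]],[-1.0,[0,0,0],[0,0,0]],[-1.0,[0,0,0.7],[0,0,0]],[-1.0,[0,0,0.7],[0,0,0]],[-1.0,[0,0,0.7],[0,0,0]],[-1.0,[0,0,0.2],[0,0,0]]]
[[-1.0,[0,0,0],[0,0,0]],[-0.2,[0,0,0],[0,0,0]],[-0.2,[0,0,0],[0,0,0]],[-0.2,[0,0,0],[0,0,0]],[-0.2,[0,0,0],[0,0,0]],[-0.2,[0,0,-0.77],[0,0,0]],[-0.2,[0,0,-0.76],[0,0,0]],[-0.2,[0,0,-0.77],[0,0,0]]]
```

Emit:
{"op": "apply_moves", "data": {
  "targets": [
    [-0.2, [0.22, -0.78, 0.03], [0, 0, 0.016]],
    [-0.2, [0.2, -0.79, 0.03], [0, 0, 0.016]],
    [-0.2, [0.18, -0.79, 0.03], [0, 0, 0.016]],
    [-0.2, [0.16, -0.8, 0.03], [0, 0, 0.016]],
    [-0.2, [0.14, -0.8, 0.02], [0, 0, 0.016]],
    [-0.2, [0.13, -0.81, 0.03], [0, 0, 0.017]],
    [-0.2, [0.1, -0.81, 0.02], [0, 0, 0.016]],
    [-0.2, [0, 0, 0], [0, 0, 0]]
  ]
}}

```text
t: 57.3
ee_pos: [572.7, 98.3, 130.5]
orientation: [-3.139, 0.11, -0.001]
ft_force: [0.5, -0.6, 0.5]
width: 35.0
grasp_force: 0.0
```

Emit:
{"op": "apply_moves", "data": {
  "targets": [
    [-0.2, [0, 0, 0.82], [0, 0, 0]],
    [-0.2, [0, 0, 0.82], [0, 0, 0]],
    [-1, [0, 0, 0], [0, 0, 0]],
    [-1, [0, 0, 0], [0, 0, 0]],
    [-1, [0, 0, 0], [0, 0, 0]],
    [-1, [0, 0, 0], [0, 0, 0]],
    [-1, [0, 0, 0], [0, 0, 0]],
    [-1, [0, 0, -0.61], [0, 0, 0]]
  ]
}}

```text
t: 58.3
ee_pos: [570.4, 97.1, 77.9]
orientation: [3.139, -0.112, -0.006]
ft_force: [-0.5, 0.4, -0.1]
width: 13.8
grasp_force: 30.0
```

Emit:
{"op": "apply_moves", "data": {
  "targets": [
    [-1, [0, 0, -0.61], [0, 0, 0]],
    [-1, [0, 0, -0.62], [0, 0, 0]]
  ]
}}

```text
t: 58.55
ee_pos: [571.8, 97.4, 141.6]
orientation: [3.14, -0.112, -0.0]
ft_force: [0.6, -0.6, -0.6]
width: 13.9
grasp_force: 30.0
```

Emit:
{"op": "apply_moves", "data": {
  "targets": [
    [-1, [-0.2, 0.84, 0], [0, 0, -0.013]],
    [-1, [-0.22, 0.83, 0], [0, 0, -0.012]],
    [-1, [-0.24, 0.83, 0], [0, 0, -0.013]],
    [-1, [-0.25, 0.82, 0], [0, 0, -0.012]],
    [-1, [-0.27, 0.82, 0], [0, 0, -0.013]],
    [-1, [-0.29, 0.81, 0], [0, 0, -0.012]],
    [-1, [-0.3, 0.8, 0], [0, 0, -0.013]],
    [-1, [-0.32, 0.8, 0], [0, 0, -0.012]]
  ]
}}

```text
t: 59.55
ee_pos: [466.2, -231.5, 140.9]
orientation: [3.139, 0.136, 0.001]
ft_force: [-0.3, -0.2, -0.2]
width: 13.8
grasp_force: 30.0
```

Emit:
{"op": "apply_moves", "data": {
  "targets": [
    [-1, [-0.33, 0.79, 0], [0, 0, -0.013]],
    [-1, [0, 0, 0], [0, 0, 0]],
    [-1, [0, 0, 0.7], [0, 0, 0]],
    [-1, [0, 0, 0.7], [0, 0, 0]],
    [-1, [0, 0, 0.7], [0, 0, 0]],
    [-1, [0, 0, 0.2], [0, 0, 0]],
    [-1, [0, 0, 0], [0, 0, 0]]
  ]
}}

```text
t: 60.42
ee_pos: [453.8, -270.3, 25.7]
orientation: [-3.137, -0.167, 0.001]
ft_force: [0.1, -0.0, 0.1]
width: 13.7
grasp_force: 30.0
```

Emit:
{"op": "apply_moves", "data": {
  "targets": [
    [-0.2, [0, 0, 0], [0, 0, 0]],
    [-0.2, [0, 0, 0], [0, 0, 0]],
    [-0.2, [0, 0, 0], [0, 0, 0]],
    [-0.2, [0, 0, 0], [0, 0, 0]],
    [-0.2, [0, 0, -0.77], [0, 0, 0]],
    [-0.2, [0, 0, -0.76], [0, 0, 0]],
    [-0.2, [0, 0, -0.9], [0, 0, 0]],
    [-0.2, [0, 0, -0.9], [0, 0, 0]]
  ]
}}

```text
t: 61.42
ee_pos: [453.4, -271.0, 193.6]
orientation: [-3.137, -0.166, 0.0]
ft_force: [0.6, 0.1, 0.5]
width: 35.1
grasp_force: 0.0
```

Emit:
{"op": "apply_moves", "data": {
  "targets": [
    [-0.2, [0, -0.9, 0], [0, 0, 0]],
    [-0.2, [0, -0.9, 0], [0, 0, 0]],
    [-0.2, [0, -0.9, 0], [0, 0, 0]],
    [-0.2, [0, -0.9, 0], [0, 0, 0]],
    [-0.2, [0, -0.9, 0], [0, 0, 0]],
    [-0.2, [0, -0.9, 0], [0, 0, 0]],
    [-0.2, [0, -0.9, 0], [0, 0, 0]],
    [-0.2, [0, -0.9, 0], [0, 0, 0]]
  ]
}}

```text
t: 62.42
ee_pos: [415.2, 88.3, 192.4]
orientation: [-3.137, -0.166, -0.001]
ft_force: [0.6, -1.2, -0.1]
width: 35.0
grasp_force: 0.0
```

Emit:
{"op": "apply_moves", "data": {
  "targets": [
    [-0.2, [0, -0.9, 0], [0, 0, 0]],
    [-0.2, [0, -0.9, 0], [0, 0, 0]],
    [-0.2, [0, -0.9, 0], [0, 0, 0]],
    [-0.2, [0, -0.9, 0], [0, 0, 0]],
    [-0.2, [0, -0.9, 0], [0, 0, 0]],
    [-0.2, [0, 0, 0], [0, 0, 0]],
    [-0.2, [0, 0, 0], [0, 0, 0]]
  ]
}}

```text
t: 63.3
ee_pos: [391.3, 309.9, 191.9]
orientation: [3.136, 0.167, -0.001]
ft_force: [0.2, 1.0, -0.4]
width: 35.4
grasp_force: 0.0
```

```bash
python3 - <<'E'
from h import *
D={k:img(k) for k in('top','side')}
cv2.imwrite('pics/end.png',np.vstack([cv2.resize(D['top']['pixels'][110:270,190:400],(780,594),interpolation=cv2.INTER_CUBIC)]))
g=cv2.resize(D['side']['pixels'][218:278,190:270],(400,300),interpolation=cv2.INTER_CUBIC)
f=cv2.resize(D['side']['pixels'][150:350,180:400],(400,300),interpolation=cv2.INTER_CUBIC)
cv2.imwrite('pics/end2.png',np.hstack([g,f]))
print(ctrl.get_obs()['ee_pos'],carts()['top'])
E
```

```text
[391.63712084 309.45043515 192.06269963] [([573.8, -339.3], 0.08, 77), ([568.5, -258.1], 0.12, 74), ([534.0, -338.5], -1.39, 74), ([527.4, -257.8], -1.43, 72), ([460.7, -350.9], 0.09, 80), ([453.4, -270.8], 0.1, 76), ([423.1, -348.9], -1.47, 74), ([414.7, -270.4], -1.54, 71)]
```

View pics/end.png

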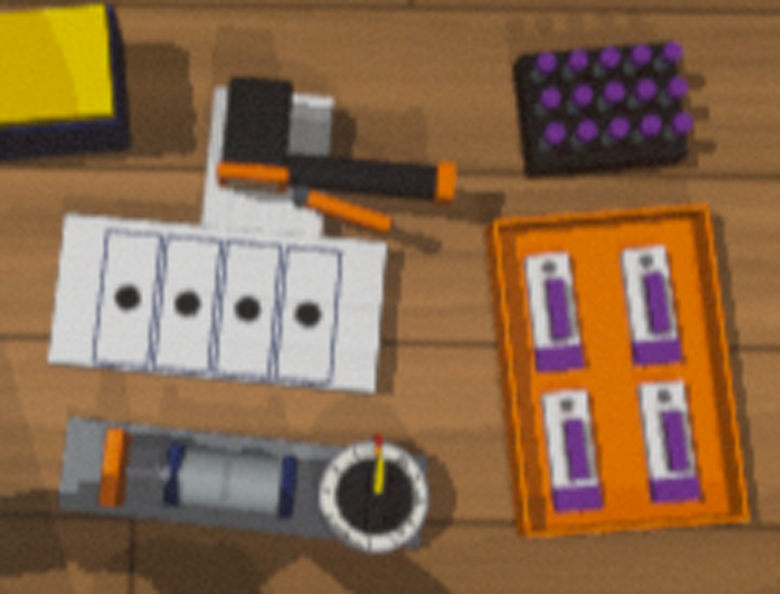

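View pics/end2.png

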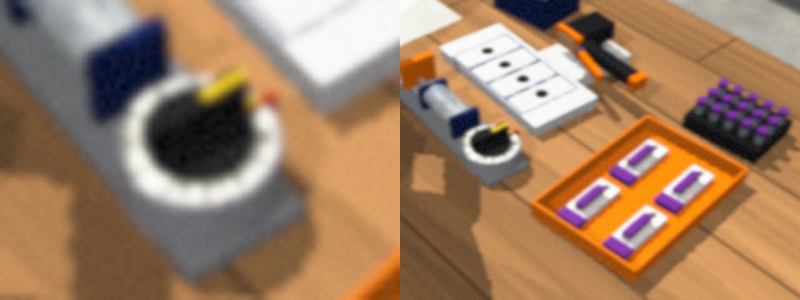

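The top view shows all four cartridges flat in the tray at about (552,310), (652,305), (572,450) and (668,440). The pointer meets the red mark at (378,440), and the paddle (115,467) and trigger are back at rest.

```bash
python3 -c "
from workcell import ctrl
print(ctrl.close_job())"
```

```text
the job is handed in; nothing more can be done
None
```

The job is handed in: the gauge is at zero, the pump was pulled to its stop and returned home, the scanner trigger was squeezed and released with all four cartridges in their bays, and all four now lie in the orange tray, with the tip box and tube rack untouched.

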